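# Lock the detergent caddy with the flat driver

### The arm

A 7-joint arm with a two-finger parallel gripper is mounted at the origin on the work surface. World frame = base frame: x ahead of the robot, y to its left, z up, the work surface at z = 0. Lengths are in m, angles in rad, forces in N, time in s.
With the tool pointing down it reaches from about 0.4 to 0.875 m from the base axis. Payload 6.5 kg.
Tool frame: the origin (TCP) lies on the centre line of the jaws, within the pads' length; the fingertips stand 11 mm ahead of it and the grasp point (between the pads) lies 8 mm behind it (bot.tips_ahead is the distance from the TCP to the fingertips, in m); y points along the fingers, x is the direction in which the jaws open and shut, and the axes are right-handed (so a half turn about y gives the same grasp; the last joint's range is limited). The gripper opens to 88 mm and grips with 3 to 60 N. Pads are 18 mm wide; open, the fingers measure 123 mm over their backs; the gripper's body (75 mm by 187 mm) begins 45 mm behind the grasp point.
Start: joints at [-0.066, 0.536, -0.004, 1.538, 0.003, 1.067, -0.071], TCP at [0.65, 0, 0.25] pointing down, gripper open.
Joint ranges: [-2.7, 2.7], [-0.37, 2.16], [-1.27, 1.26], [0.24, 2.4], [-1.31, 4.45], [0.19, 1.91], [-2.76, 2.76]. Speed limits (rad/s): [2.39, 2.39, 3.14, 3.14, 3.14, 3.14, 3.14].

### API

Orientations are given as [roll, pitch, yaw] about the fixed x, y, z axes, in that order (R = Rz(yaw) Ry(pitch) Rx(roll)).
In Python, from bench import bot, vision, workorder gives the robot as it stands. The module is installed in compiled form; this text tells all that it offers.
- The arm moves only by the tool servo_tool, never from a script. Its argument "rows" is one flat list of numbers, 5 for each row, row after row: the opening, from 0 (shut) to 1 (fully open), then the shift along the tool's x, y, z in m, then the turn about the tool's y in rad. A call has 1 to 5 rows; each row is the pose to reach, as a shift and turn from the pose measured when the call began, along the tool's axes at that moment; what a row does not reach only later rows make up. A row lasts 1/8 s, in which the tool goes at most 62.5 mm and 10.7 degrees, less where a joint would pass 70% of its speed; a pose out of reach is approached as far as the arm can. A call with a gripper value outside its range is refused whole. The fingers move at their own pace and stop on an object; "newtons" is the grip in N (left out, the last holds). Time passes only in rows, so rows that repeat a pose let the fingers close. It gives the time, the measured TCP pose, the force and the opening at its end, in the units of the state.
- bot.state(): the state, without advancing time (a new reading comes with each control period).
- vision.grab_frame(name): name is "scene" or "side" or "wrist"; returns a dict with "img" (384x512x3 uint8, red, green, blue), "fx", "fy", "cx", "cy" (pixels), "world_from_camera" (4x4, takes a point from camera to world coordinates). Camera axes: x right, y down, z forward; pixel columns grow to the right and rows downward; lengths in m; the calibration is good to about 2 mm. A picture is of the moment at which its call begins. There is no depth.
- workorder.hand_in(): hands the job in, once; it reports no verdict.
Trained networks look in the newest picture that a camera, given by its name, has taken for a name from the list of things; names that differ only in an ending like _2 or _b are one class to them, and where a whole thing is asked for, a point or a joint stands for the part that bears it (a point fixed in the world has none). Each returns a list of dicts, best first, with "p" (0 to 1); they miss things now and then, are a little off and sometimes report something else, mostly with a low value. They report only what shows in the picture. A call takes as long as a camera call.
- vision.masks_of(label, camera): "mask" (384x512 bool, what is visible of it) and "box" ([centre column, centre row, width, height] in pixels, round what is visible of it).
The state is a dict: "t": time; "q": joint angles; "qvel": joint speeds; "effort": joint torques, N m; "tool_pos": TCP position; "eef_rot": TCP orientation; "ft_force": force on the tool from outside, world axes, zero at the start; "torque": the same for the moment, N m; "grip_width": finger opening in m.
Only numpy, scipy, OpenCV 4.12 (cv2) and the standard library are available. Lean on these libraries where they do the work, as an engineer would, in place of code of your own. Each camera call takes 0.05 s, during which the arm holds its last target.

### The job

Take the flat driver out of its stand, seat its blade in the slotted lock screw on the white caddy's foot and turn the screw clockwise until it is fully locked. Press and turn gently, feeling for the screw, use only the driver on the caddy, then put the driver back in its stand, fully home. Leave the jar, the scoop and the two plugs where they are.

Things in the scene. Friction and masses are not known exactly. Their poses are not given: they have to be found in the camera images.
- caddy: White plastic caddy with closed flap, fixed to the shelf. Origin: centre of the round hub on its foot, at shelf level; +x from hub to box, z up. Foot plate x -30 to 60 mm, y +-55 mm, 8 mm thick; box x 55 to 155 mm, y +-65 mm, 86 mm high in all. Hub: grey ring, outer radius 24 mm, 13 mm high, around a sprung lock screw with a 25 mm brass head, 24 mm high.
- hub (a point): Hub centre, 24 mm above the shelf, level with the unpressed screw head's top; axes as caddy. NOT the screw's axis: that stands 6 mm off it, in a direction new each time and not reported (the head sits off-centre in the ring): find it by feel or sight. It does not yield sideways: a driver turned about another axis is pushed aside by the slot walls.
- lock (a joint): Angle of the lock screw, rad, growing clockwise from above. 0: slot along caddy y (red mark at +y); 1.57: hard stop, slot along caddy x (green mark). Found at 0 to 0.25; 1.40 and more is fully locked; the screw must not be forced: blade and slot bear 18 N of contact force in all (press, twist, sideways). Turns against 0.03 N m friction and stays where left. Slot 5 mm wide, 5 mm deep, floor dark, both ends open.
- press (a joint): How far the screw is pressed down, m: 0 at rest, head top at 24 mm and slot floor at 19 mm over the shelf; at most 0.008, then solid. Spring 2 N per mm (0.6 N to start); it rises when let go. Pressed with the blade on top of the head or in the slot alike.
- driver: Flat driver, 129 mm long, about 110 g, standing upright, blade down, in its stand. Origin: centre of the blade's bottom edge; z up the handle. Blade 16 mm wide along driver x, 3 mm thick along driver y, 16 mm tall; round shaft 8 mm thick; black collar 32 mm wide, 60 to 66 mm above the tip.
- handle (a point): Middle of the driver's orange handle, on its axis, 96 mm above the blade tip; axes as driver. Handle 24 x 24 mm square, 66 to 126 mm above the tip, flats facing driver x and y; a thin black cap on its end to 129 mm.
- stand: Grey 56 x 56 mm block, top 75 mm above the shelf, on a 130 x 100 mm aluminium tray with 12 mm edges, fixed. Origin: centre of the tray's underside. A round 22 mm hole, 66 mm deep, straight down in the block's middle; with the driver home its collar lies on the block, blade tip 15 mm above the shelf.
- stand_mouth (a point): Centre of the stand's hole at the top of the block, 75 mm above the shelf.
- jar: White ceramic jar with bamboo lid, 82 mm wide, 107 mm high, loose; origin under its centre. Leave alone.
- scoop: Grey plastic scoop, 60 x 50 x 35 mm bowl with an 80 mm handle towards its -x, loose; origin under the bowl. Leave alone.
- plug1: Red silicone drain plug, 40 mm wide, 25 mm high, loose, origin under its centre. Leave alone.
- plug2: Green silicone drain plug, 40 mm wide, 25 mm high, loose, origin under its centre. Leave alone.

How it is judged:
By the outcome, as a careful person would: the job done as asked, in the order asked, and still so for the second after the job is handed in, with the robot touching nothing.
It also fails if it takes over 72 s, if anything falls off the work surface, if the arm or the gripper's body presses on something with over 40 N, if the wrist force passes 120 N, or if a joint passes its speed limit or range.

## Working session

There is one attempt and no reset: what is moved stays moved. The work goes in short steps, Python scripts to look and compute and a tool call to move; the robot and the scene stay as the last step left them, time stands still between calls to the robot, and variables do not carry over. Pictures are saved under pics/ and viewed, and the job is handed in when it is done.

Besides the shell and the picture viewer there is one more tool, called after "Call:" as name(argument=value, ...) on one line, values as JSON. servo_tool: Moves the arm, as the interface text tells. Its arguments: {"type":"object","properties":{"rows":{"type":"array","items":{"type":"number"}},"newtons":{"type":"number"}},"required":["rows"]}

```bash
ls; mkdir -p pics; cat > h.py <<'E'
from bench import bot, vision, workorder
import numpy as np, cv2
from scipy.spatial.transform import Rotation as R
def grab(n,save=None,crop=None,scale=1):
    f=vision.grab_frame(n)
    if save:
        im=f['img'][:,:,::-1]
        if crop: im=im[crop[1]:crop[3],crop[0]:crop[2]]
        if scale!=1: im=cv2.resize(im,None,fx=scale,fy=scale,interpolation=cv2.INTER_CUBIC)
        cv2.imwrite('pics/'+save+'.png',im)
    return f
def ray(f,u,v):
    T=np.array(f['world_from_camera']); d=np.array([(u-f['cx'])/f['fx'],(v-f['cy'])/f['fy'],1.])
    return T[:3,3],T[:3,:3]@d
def at_z(f,u,v,z):
    o,d=ray(f,u,v); return o+d*(z-o[2])/d[2]
def proj(f,p):
    T=np.array(f['world_from_camera']); c=T[:3,:3].T@(np.array(p)-T[:3,3]); return c[0]/c[2]*f['fx']+f['cx'],c[1]/c[2]*f['fy']+f['cy']
def st():
    s=bot.state(); 
    print('t',round(s['t'],2),'pos',np.round(s['tool_pos'],4),'rot',np.round(s['eef_rot'],4),'F',np.round(s['ft_force'],2),'M',np.round(s['torque'],3),'w',round(s['grip_width'],4)); return s
E
python3 - <<'E'
from h import *
s=st(); print(R.from_euler('xyz',s['eef_rot']).as_matrix().round(3), np.round(s['q'],3), bot.tips_ahead)
for n in ['scene','side','wrist']:
    f=grab(n,n+'0'); print(n,np.round(f['world_from_camera'],3).tolist(),f['fx'],f['cx'],f['cy'])
    for l in ['driver','stand','caddy','hub','lock','jar','scoop','plug1','plug2']:
        print(l,[(round(m['p'],2),np.round(m['box'],1).tolist()) for m in vision.masks_of(l,n)[:2]])
st()
E
```

```text
pics
t 0.0 pos [ 0.6494 -0.      0.2489] rot [-1.5709  0.0017  0.    ] F [ 0.04  0.15 -1.24] M [ 0.016 -0.024  0.04 ] w 0.088
[[ 1.    -0.002 -0.   ]
 [ 0.    -0.     1.   ]
 [-0.002 -1.    -0.   ]] [-0.066  0.537 -0.004  1.539  0.003  1.067 -0.071] 0.011
scene [[-0.89, 0.396, -0.225, 0.76], [0.455, 0.761, -0.462, 0.475], [-0.012, -0.514, -0.858, 0.961], [0.0, 0.0, 0.0, 1.0]] 347.8612594927691 251.6652686658651 191.63991388933297
driver [(0.47, [264.8, 258.6, 9.3, 14.1])]
stand [(0.56, [260.3, 272.6, 56.0, 45.3])]
caddy [(0.64, [229.8, 139.0, 52.6, 59.4])]
hub [(0.96, [233.1, 138.3, 52.8, 56.4])]
lock []
jar [(0.7, [323.0, 330.1, 40.8, 43.6])]
scoop []
plug1 [(0.51, [263.8, 198.1, 9.6, 12.6])]
plug2 [(0.51, [263.8, 198.1, 9.6, 12.6])]
side [[-0.761, -0.402, 0.509, -0.086], [-0.649, 0.495, -0.578, 0.668], [-0.019, -0.77, -0.637, 0.815], [0.0, 0.0, 0.0, 1.0]] 432.3432015347463 256.57069246103276 190.2585415196676
driver [(0.74, [171.8, 206.4, 21.9, 27.5])]
stand [(0.66, [179.6, 235.8, 59.3, 53.3])]
caddy [(0.86, [310.6, 164.1, 70.0, 51.9])]
hub [(0.67, [313.3, 163.7, 70.6, 57.3])]
lock
[... 162 characters left out ...]

plug2 [(0.54, [286.3, 224.8, 18.8, 12.9])]
wrist [[1.0, 0.002, -0.001, 0.65], [0.001, -0.96, -0.281, 0.072], [-0.002, 0.281, -0.96, 0.384], [0.0, 0.0, 0.0, 1.0]] 281.1973644430182 254.9904202273394 187.1542859310169
driver []
stand []
caddy [(0.68, [171.8, 323.8, 104.5, 41.2])]
hub [(0.91, [171.8, 322.6, 111.0, 38.8])]
lock [(0.48, [208.5, 325.6, 14.0, 15.5])]
jar [(0.67, [206.4, 323.0, 19.7, 16.7])]
scoop []
plug1 [(0.85, [124.6, 165.0, 32.1, 29.4]), (0.69, [73.7, 168.6, 32.8, 30.7])]
plug2 [(0.85, [124.6, 165.0, 32.1, 29.4]), (0.69, [73.7, 168.6, 32.8, 30.7])]
t 1.5 pos [0.65   0.     0.2497] rot [-1.5708e+00  1.0000e-04  1.0000e-04] F [ 0.16 -0.49  0.02] M [ 0.066  0.064 -0.01 ] w 0.0876
```

View pics/scene0.png

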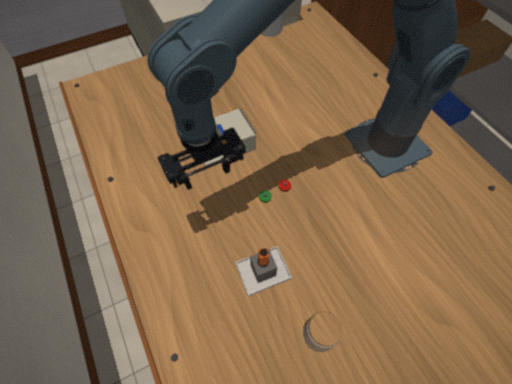

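View pics/side0.png

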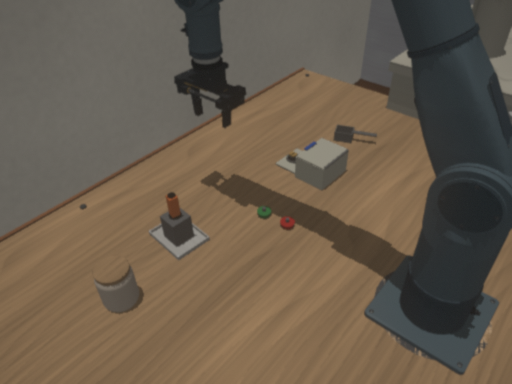

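View pics/wrist0.png

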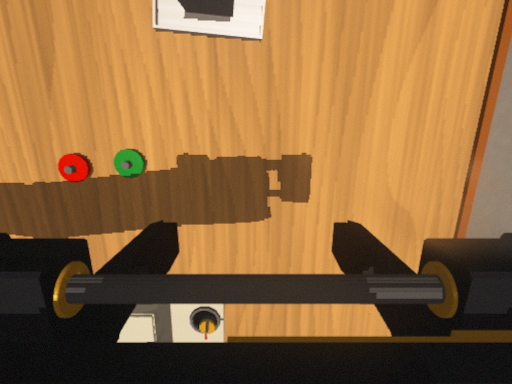

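```bash
python3 - <<'E'
from h import *
f=grab('scene','scene1',(220,230,310,310),8); print(at_z(f,264,251,.144))
g=grab('side','side1',(140,180,220,260),8); print(at_z(g,171.5,194.5,.144))
w=grab('wrist','wrist1',(110,290,260,384),5)
print('hub',at_z(w,205,321,.013),'head',at_z(w,207,327,.024))
E
```

```text
[0.59629696 0.20212255 0.144     ]
[0.59981215 0.20076435 0.144     ]
hub [ 0.57031022 -0.25977577  0.013     ] head [ 0.57525827 -0.26128359  0.024     ]
```

View pics/scene1.png

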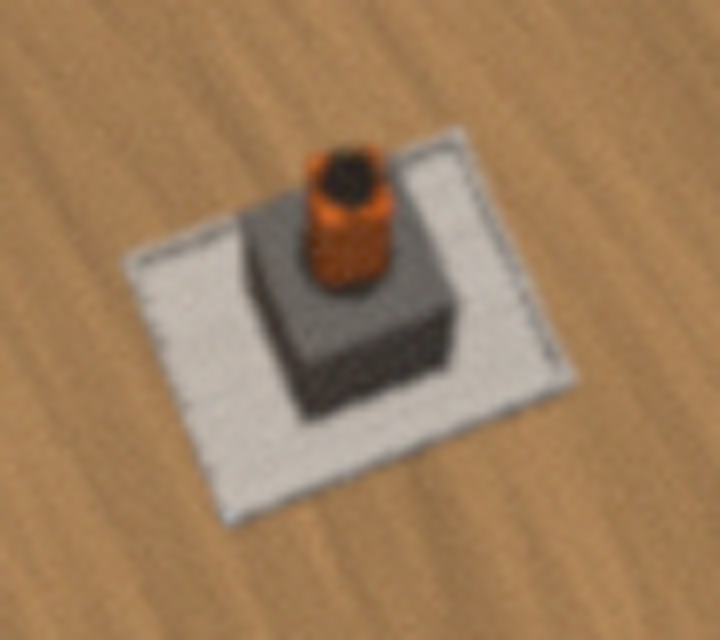

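View pics/side1.png

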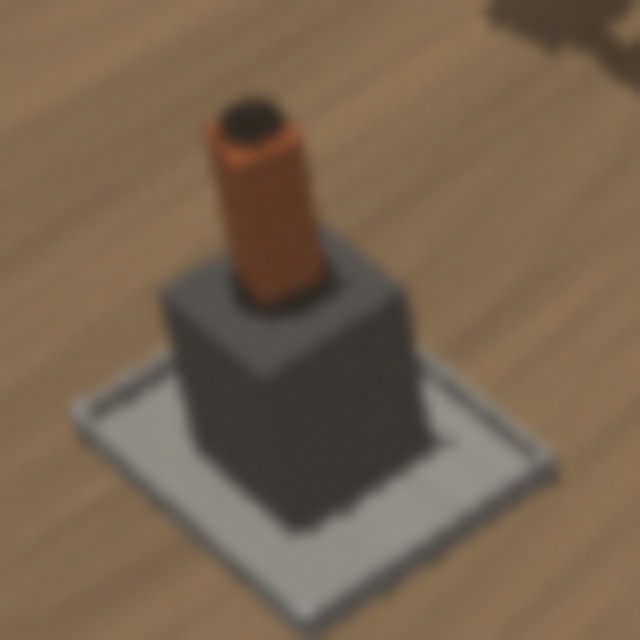

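View pics/wrist1.png

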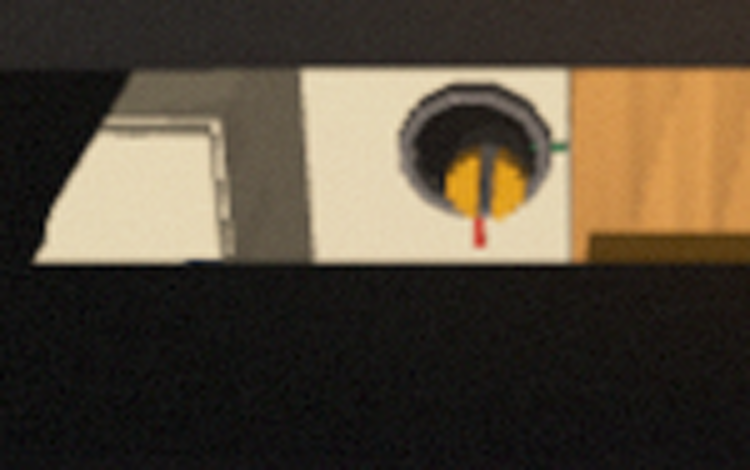

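Call:
servo_tool(rows=[1,-0.052,-0.03,0.15,0,1,-0.052,-0.03,0.15,0,1,-0.052,-0.03,0.15,0,1,-0.052,-0.03,0.15,0,1,-0.052,-0.03,0.15,0])

```text
t: 2.28
tool_pos: [0.5983, 0.1487, 0.2796]
eef_rot: [-1.572, -0.0, -0.001]
ft_force: [0.4, -1.4, -0.5]
grip_width: 0.0877
```

```bash
python3 - <<'E'
from h import *
f=grab('wrist','wrist2'); s=st()
im=f['img'][30:260,150:380,::-1]; cv2.imwrite('pics/wrist2c.png',cv2.resize(im,None,fx=2.6,fy=2.6,interpolation=cv2.INTER_CUBIC))
print(proj(f,[.598,.2015,.144]))
E
```

```text
t 2.33 pos [0.5984 0.1481 0.2795] rot [-1.572e+00  1.000e-04 -2.200e-03] F [-0.3   0.13 -0.66] M [-0.067 -0.015  0.004] w 0.0885
(np.float64(254.5926467519609), np.float64(125.68150668879079))
```

View pics/wrist2c.png

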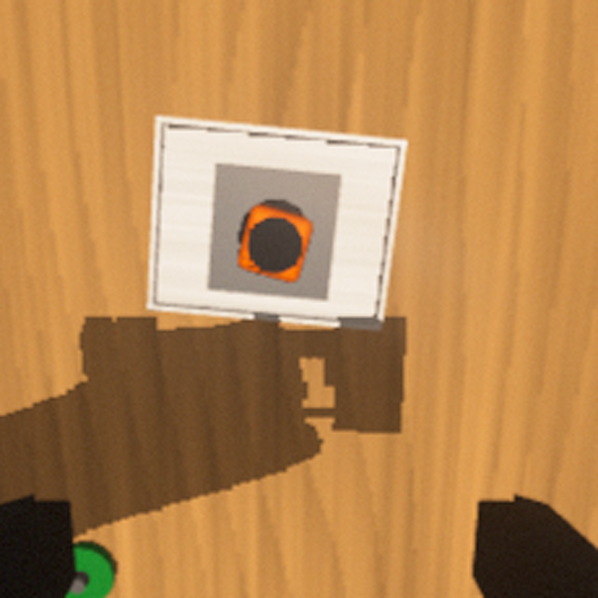

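```bash
python3 - <<'E'
from h import *
im=cv2.imread('pics/wrist2.png'); f=vision.grab_frame('wrist')
hsv=cv2.cvtColor(im,cv2.COLOR_BGR2HSV)
m=((hsv[:,:,0]<14)&(hsv[:,:,1]>200)&(hsv[:,:,2]>150)).astype(np.uint8); m[:90]=0;m[160:]=0;m[:,:225]=0;m[:,285:]=0
ys,xs=np.nonzero(m); r=cv2.minAreaRect(np.c_[xs,ys].astype(np.float32)); print(r)
print(at_z(f,*r[0],.141), at_z(f,255.8,123.8,.144))
E
```

```text
((254.958740234375, 123.13763427734375), (24.328786849975586, 24.807703018188477), 16.699243545532227)
[0.59850775 0.20299506 0.141     ] [0.59930207 0.2025731  0.144     ]
```

Call:
servo_tool(rows=[1,0.001,0,0.054,0.13,1,0.001,0.03,0.054,0.26,1,0.001,0.08,0.054,0.26,1,0.001,0.105,0.054,0.26,1,0.001,0.105,0.054,0.26])

```text
t: 3.0
tool_pos: [0.5986, 0.1998, 0.1721]
eef_rot: [-1.575, 0.003, -0.265]
ft_force: [0.1, 0.4, 0.4]
grip_width: 0.0884
```

```bash
python3 - <<'E'
from h import *
f=grab('wrist','wrist3',(130,90,390,340),2.3); s=st()
for d in [(12,12),(12,-12),(-12,12),(-12,-12)]: print(proj(f,[.599+d[0]/1e3,.2025+d[1]/1e3,.141]))
E
```

```text
t 3.05 pos [0.5998 0.2005 0.174 ] rot [-1.5731e+00  7.0000e-04 -2.6440e-01] F [-0.18 -0.22  0.79] M [ 0.035  0.018 -0.009] w 0.0879
(np.float64(267.5989972534643), np.float64(196.1667823243554))
(np.float64(276.8778061513784), np.float64(230.45630874648265))
(np.float64(230.3964723340265), np.float64(205.5991842448304))
(np.float64(240.92131003500015), np.float64(239.19205870710047))
```

View pics/wrist3.png

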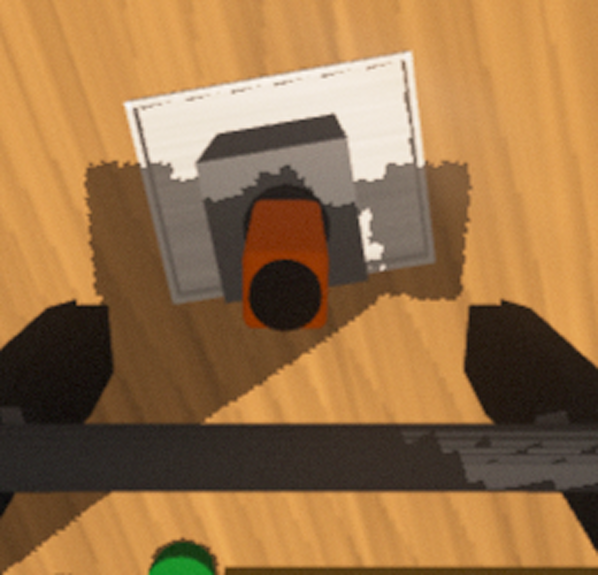

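Call:
servo_tool(rows=[1,-0.001,0.04,0.002,0,1,-0.001,0.069,0.002,0,1,-0.001,0.07,0.002,0,0,-0.001,0.07,0.002,0,0,-0.001,0.07,0.002,0], newtons=30)

```text
t: 3.68
tool_pos: [0.6006, 0.2029, 0.1059]
eef_rot: [-1.571, -0.002, -0.265]
ft_force: [0.5, -0.5, 0.6]
grip_width: 0.0702
```

Call:
servo_tool(rows=[0,0,0,0,0,0,0,0,0,0,0,0,0,0,0])

```text
t: 4.05
tool_pos: [0.6007, 0.2029, 0.1062]
eef_rot: [-1.571, -0.002, -0.265]
ft_force: [-0.5, -0.4, 0.1]
grip_width: 0.0404
```

Call:
servo_tool(rows=[0,0,0,0,0,0,0,0,0,0,0,0,0,0,0,0,0,0,0,0])

```text
t: 4.55
tool_pos: [0.6005, 0.2029, 0.1061]
eef_rot: [-1.571, -0.002, -0.265]
ft_force: [0.0, -0.6, 0.1]
grip_width: 0.0237
```

```bash
python3 - <<'E'
from h import *
for i in range(3): grab('wrist'); s=st()
E
```

```text
t 4.6 pos [0.6005 0.2029 0.1061] rot [-1.5713 -0.0018 -0.2646] F [0.31 0.43 0.53] M [ 0.009  0.24  -0.039] w 0.0239
t 4.65 pos [0.6005 0.2029 0.1061] rot [-1.5713 -0.0017 -0.2646] F [-0.95 -0.69  0.41] M [0.099 0.254 0.017] w 0.0241
t 4.7 pos [0.6005 0.203  0.1061] rot [-1.5712 -0.0018 -0.2646] F [-0.31  0.15  0.26] M [ 0.013  0.183 -0.001] w 0.0237
```

Call:
servo_tool(rows=[0,0,-0.02,0,0,0,0,-0.05,0,0,0,0,-0.1,0,0,0,0,-0.13,0,0,0,0,-0.13,0,0])

```text
t: 5.32
tool_pos: [0.6022, 0.2036, 0.2401]
eef_rot: [-1.567, -0.007, -0.265]
ft_force: [-0.8, 0.0, -1.8]
grip_width: 0.0236
```

```bash
python3 - <<'E'
from h import *
s=st(); p=s['tool_pos']-np.array([0,0,.091])
f=grab('side'); u,v=map(int,proj(f,p)); print(u,v)
cv2.imwrite('pics/side4.png',cv2.resize(f['img'][v-60:v+30,u-45:u+45,::-1],None,fx=6,fy=6,interpolation=cv2.INTER_CUBIC))
f=grab('scene'); u,v=map(int,proj(f,p)); print(u,v)
cv2.imwrite('pics/scene4.png',cv2.resize(f['img'][v-60:v+30,u-45:u+45,::-1],None,fx=6,fy=6,interpolation=cv2.INTER_CUBIC))
f=grab('wrist','wrist4'); print(proj(f,p))
st()
E
```

```text
t 5.33 pos [0.6022 0.2036 0.2401] rot [-1.5672 -0.0073 -0.2649] F [-0.81  0.02 -1.77] M [0.034 0.017 0.032] w 0.0236
169 193
262 251
(np.float64(256.67674953097594), np.float64(193.67746489919455))
t 5.47 pos [0.5996 0.2027 0.2352] rot [-1.5723e+00 -5.0000e-04 -2.6470e-01] F [-0.24 -1.18 -1.2 ] M [ 0.016  0.102 -0.025] w 0.0238
```

View pics/side4.png

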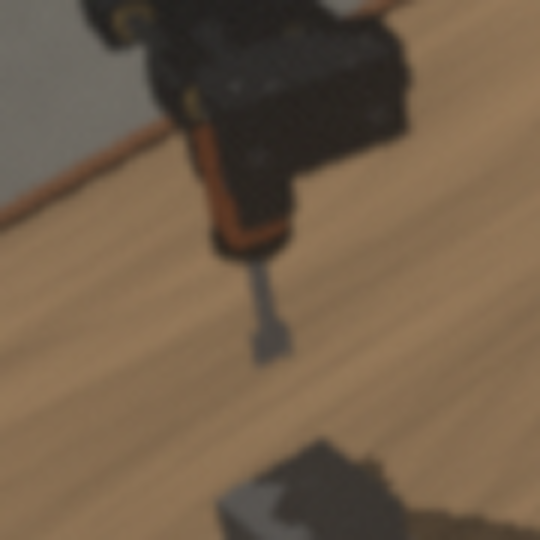

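View pics/scene4.png

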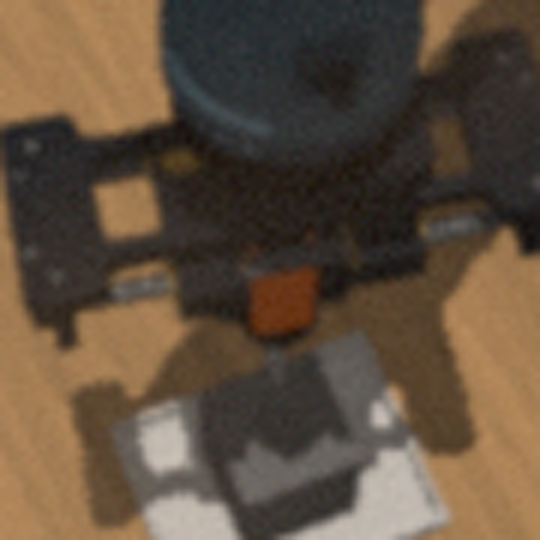

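View pics/wrist4.png

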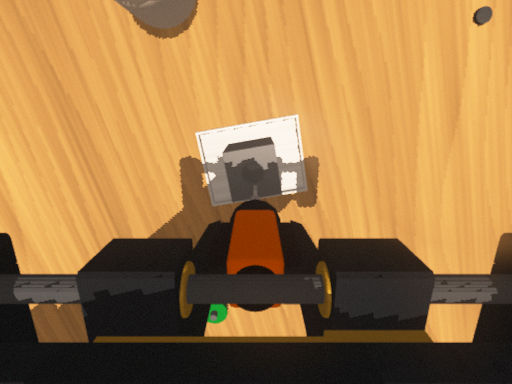

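```bash
python3 - <<'E'
from h import *
s=st(); p=s['tool_pos']-np.array([0,0,.091]); M=R.from_euler('xyz',s['eef_rot']).as_matrix()
for n in ['side','scene','wrist']:
    f=grab(n,n+'5')
    u,v=map(int,proj(f,p))
    cv2.imwrite('pics/%s5.png'%n,cv2.resize(f['img'][v-30:v+20,u-25:u+25,::-1],None,fx=12,fy=12,interpolation=cv2.INTER_CUBIC))
    for nm,d in (('x',M[:,0]),('z',M[:,2])):
        print(n,nm,[((np.array(proj(f,p+k*.008*d+h*np.array([0,0,1])))-[u-25,v-30])*12).round().tolist() for h in (0,.016) for k in (-1,1)])
E
```

```text
t 5.47 pos [0.5996 0.2027 0.2352] rot [-1.5723e+00 -5.0000e-04 -2.6470e-01] F [-0.24 -1.18 -1.2 ] M [ 0.016  0.102 -0.025] w 0.0238
side x [[329.0, 391.0], [294.0, 350.0], [317.0, 330.0], [282.0, 289.0]]
side z [[347.0, 356.0], [275.0, 386.0], [336.0, 294.0], [263.0, 324.0]]
scene x [[349.0, 361.0], [273.0, 377.0], [351.0, 333.0], [274.0, 348.0]]
scene z [[303.0, 333.0], [320.0, 405.0], [304.0, 304.0], [321.0, 377.0]]
wrist x [[195.0, 368.0], [424.0, 368.0], [187.0, 442.0], [432.0, 443.0]]
wrist z [[310.0, 476.0], [310.0, 258.0], [309.0, 557.0], [309.0, 325.0]]
```

View pics/side5.png

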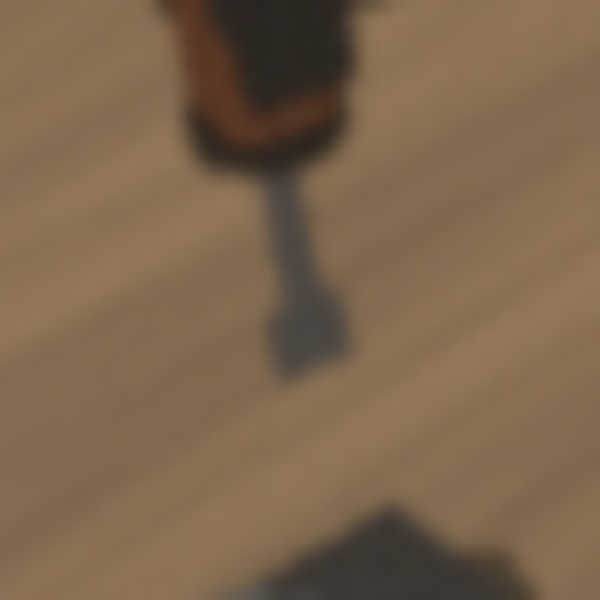

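View pics/scene5.png

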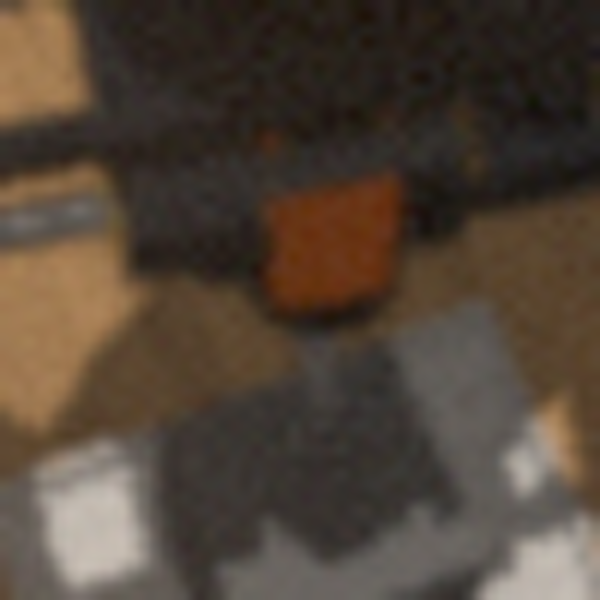

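View pics/wrist5.png

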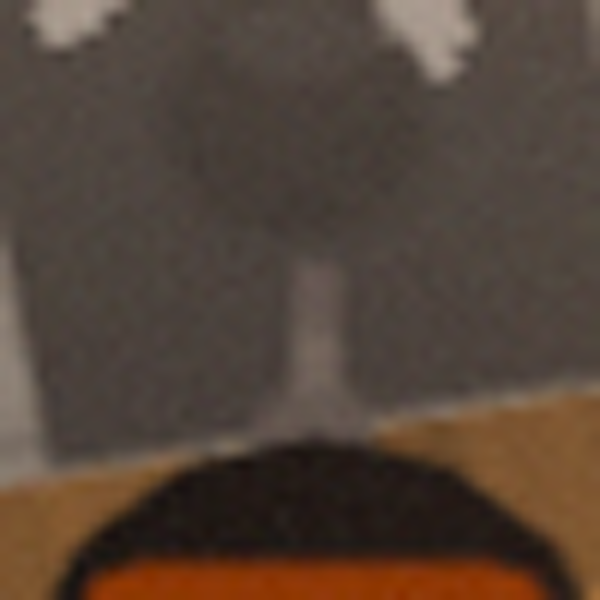

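Call:
servo_tool(rows=[0,0.013,0,-0.058,-0.05,0,0.026,0,-0.116,-0.1,0,0.039,0,-0.174,-0.15,0,0.052,0,-0.232,-0.2,0,0.065,0,-0.29,-0.265])

```text
t: 6.25
tool_pos: [0.5858, -0.096, 0.2345]
eef_rot: [-1.573, 0.002, 0.003]
ft_force: [1.3, -0.1, 0.5]
grip_width: 0.0238
```

```bash
python3 - <<'E'
from h import *
s=st(); M=R.from_euler('xyz',s['eef_rot']).as_matrix()
print(M.T@(np.array([.575,-.33,.165])-s['tool_pos']))
E
```

```text
t 6.25 pos [ 0.5858 -0.096   0.2345] rot [-1.5726  0.0018  0.0026] F [ 1.25 -0.08  0.54] M [ 0.037 -0.05   0.017] w 0.0238
[-0.01130551  0.06993183 -0.23387389]
```

Call:
servo_tool(rows=[0,-0.003,0.01,-0.058,0,0,-0.006,0.02,-0.116,0,0,-0.009,0.03,-0.174,0,0,-0.011,0.05,-0.234,0,0,-0.011,0.07,-0.234,0])

```text
t: 6.88
tool_pos: [0.5725, -0.3371, 0.1634]
eef_rot: [-1.576, 0.004, -0.006]
ft_force: [-0.1, 0.6, -1.6]
grip_width: 0.0237
```

Call:
servo_tool(rows=[0,0,0,0,0])

```text
t: 7.0
tool_pos: [0.5714, -0.3351, 0.1607]
eef_rot: [-1.573, 0.008, -0.005]
ft_force: [-0.9, -0.4, -0.4]
grip_width: 0.024
```

```bash
python3 - <<'E'
from h import *
s=st(); f=grab('wrist','wrist6')
im=f['img'][50:210,180:340,::-1]; cv2.imwrite('pics/wrist6c.png',cv2.resize(im,None,fx=3.75,fy=3.75,interpolation=cv2.INTER_CUBIC))
st()
E
```

```text
t 7.0 pos [ 0.5714 -0.3351  0.1607] rot [-1.573   0.0077 -0.0053] F [-0.9  -0.41 -0.38] M [ 0.005 -0.047 -0.02 ] w 0.024
t 7.05 pos [ 0.5716 -0.3363  0.1619] rot [-1.5749  0.0065 -0.0058] F [-0.2  -1.04 -1.33] M [0.019 0.036 0.008] w 0.0239
```

View pics/wrist6.png

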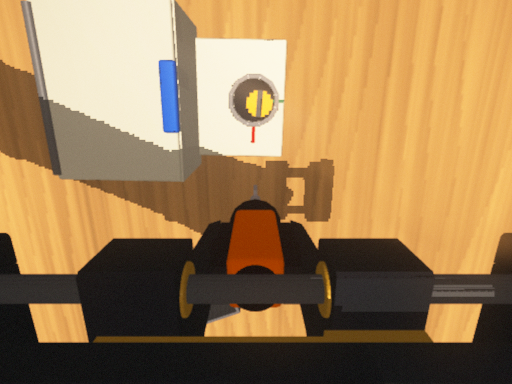

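View pics/wrist6c.png

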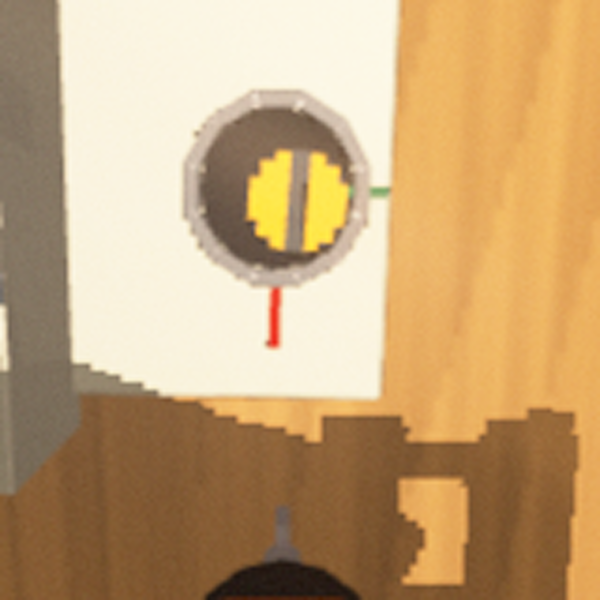

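```bash
cat > screw.py <<'E'
from h import *
def screw(f,z=.024,roi=None,verbose=True):
    im=f['img'][:,:,::-1]; hsv=cv2.cvtColor(np.ascontiguousarray(im),cv2.COLOR_BGR2HSV)
    m=((hsv[:,:,0]>15)&(hsv[:,:,0]<35)&(hsv[:,:,1]>170)&(hsv[:,:,2]>120)).astype(np.uint8)
    q=np.zeros_like(m); x0,y0,x1,y1=roi; q[y0:y1,x0:x1]=m[y0:y1,x0:x1]
    ys,xs=np.nonzero(q)
    P=np.array([at_z(f,u,v,z)[:2] for u,v in zip(xs,ys)])
    hull=cv2.convexHull(P.astype(np.float32)*1000)
    c,r=cv2.minEnclosingCircle(P.astype(np.float32)*1000)
    mu=cv2.moments(hull); c2=(mu['m10']/mu['m00'],mu['m01']/mu['m00'])
    # slot dir: least-variance direction separation: use linear discriminant of two components
    n,l=cv2.connectedComponents(q); 
    A=P-np.array(c2)/1000
    best=min(np.linspace(0,np.pi,721),key=lambda t:np.sum(np.abs(A@np.array([-np.sin(t),np.cos(t)]))<.0022)+1e-3*0)
    # score: number of yellow pts inside band along direction t, averaged over ties
    cnt=np.array([np.sum(np.abs(A@np.array([-np.sin(t),np.cos(t)]))<.002) for t in np.linspace(0,np.pi,721)])
    t=np.linspace(0,np.pi,721)[cnt==cnt.min()]
    off=[ (A@np.array([-np.sin(t.mean()),np.cos(t.mean())])) ]
    o=off[0]; print('encl',c,r,'hull',c2,'area',mu['m00'],'slotdir deg',np.degrees(t.min()),np.degrees(t.mean()),np.degrees(t.max()),'gap',o[o<0].max(),o[o>0].min(),len(P))
    return c2,t.mean()
E
python3 - <<'E'
from screw import *
for k in range(2):
    f=grab('wrist','wrist7'); s=st(); screw(f,roi=(225,70,290,130))
tip=np.array(s['tool_pos'])-[0,0,.091]; M=R.from_euler('xyz',s['eef_rot']).as_matrix()
b=tip+.008*M[:,2]; print('blade end pred',np.array(proj(f,b)), 'obs~',180+283/3.75,50+507/3.75, 'tipz',tip[2])
c=at_z(f,180+277/3.75,50+187/3.75,.013); print('hub',c)
a=at_z(f,180+399/3.75,50,.008);b=at_z(f,180+379/3.75,50+398/3.75,.008); d=b-a; print('foot edge',np.degrees(np.arctan2(d[1],d[0])))
u0,v0=proj(f,tip); 
im=f['img'][50:210,180:340,::-1]; cv2.imwrite('pics/wrist7c.png',cv2.resize(im,None,fx=3.75,fy=3.75,interpolation=cv2.INTER_CUBIC))
E
```

```text
t 7.1 pos [ 0.5725 -0.3361  0.163 ] rot [-1.5757  0.0047 -0.005 ] F [-0.14 -0.44 -0.8 ] M [ 0.012  0.013 -0.027] w 0.0237
encl (574.164306640625, -262.8330993652344) 12.344693183898926 hull (574.0902167341362, -262.7769261257046) area 426.839238462504 slotdir deg 79.25 86.25 93.25 gap -0.0027478461827003275 0.0026975469193773844 345
t 7.15 pos [ 0.5731 -0.3359  0.1638] rot [-1.576   0.0034 -0.0044] F [0.92 0.06 0.1 ] M [ 0.019 -0.07  -0.025] w 0.0238
encl (573.978759765625, -262.7103576660156) 12.48870849609375 hull (574.118974528723, -262.773674015189) area 429.5105798593722 slotdir deg 80.0 86.62499999999999 93.25 gap -0.0026533704431455202 0.0027206266952532567 351
blade end pred [256.106258   184.00480025] obs~ 255.46666666666667 185.2 tipz 0.07276795867120336
hub [ 0.57098583 -0.26051683  0.013     ]
foot edge -91.55671346739503
```

View pics/wrist7c.png

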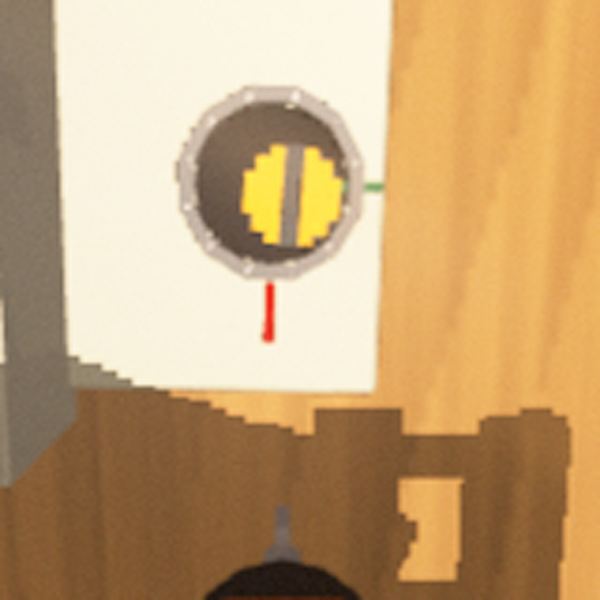

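Call:
servo_tool(rows=[0,0,0,0,0.057,0,0,0,0,0.057,0,0,0,0,0.057,0,0,0,0,0.057])

```text
t: 7.65
tool_pos: [0.5733, -0.3356, 0.1641]
eef_rot: [-1.576, 0.003, -0.06]
ft_force: [-0.1, -0.6, -1.0]
grip_width: 0.0238
```

```bash
python3 - <<'E'
from screw import *
for k in range(3):
    f=grab('wrist','wrist8'); s=st(); c,t=screw(f,roi=(225,70,290,130))
M=R.from_euler('xyz',s['eef_rot']).as_matrix()
tip=s['tool_pos']+.091*M[:,1]
print('tip',tip)
b=tip+.008*M[:,2]; print('blade end pred',np.array(proj(f,b)))
print('bladedir',np.degrees(np.arctan2(M[1,2],M[0,2])))
cv2.imwrite('pics/wrist8c.png',cv2.resize(f['img'][160:220,225:285,::-1],None,fx=10,fy=10,interpolation=cv2.INTER_CUBIC))
cv2.imwrite('pics/wrist8d.png',cv2.resize(f['img'][60:160,210:310,::-1],None,fx=6,fy=6,interpolation=cv2.INTER_CUBIC))
E
```

```text
t 7.7 pos [ 0.5732 -0.3358  0.164 ] rot [-1.5762  0.0029 -0.0608] F [ 0.24  0.22 -1.06] M [ 0.062  0.006 -0.005] w 0.0236
encl (574.0372314453125, -262.4422912597656) 12.519264221191406 hull (574.1246323067858, -262.7003444580591) area 445.3482457632199 slotdir deg 81.5 87.0 92.5 gap -0.0031150785317761525 0.002446006319198622 372
t 7.75 pos [ 0.5731 -0.3358  0.1638] rot [-1.5761  0.003  -0.061 ] F [-0.18  0.22 -1.37] M [ 0.006 -0.028  0.006] w 0.0239
encl (574.2133178710938, -262.7870178222656) 12.588956832885742 hull (574.066124249623, -262.8566958401131) area 444.27241558302194 slotdir deg 82.5 87.75000000000001 93.0 gap -0.002953338707203272 0.002466344890417946 378
t 7.8 pos [ 0.5731 -0.3359  0.1638] rot [-1.5761  0.0031 -0.0612] F [-0.21 -0.21 -1.35] M [ 0.067 -0.009 -0.006] w 0.0235
encl (573.7306518554688, -263.0647277832031) 12.57534408569336 hull (574.0712984031827, -262.7476235164171) area 435.4471886167303 slotdir deg 80.75 86.625 92.5 gap -0.0030980465866772226 0.0024904416644525675 363
tip [ 0.57275491 -0.33634482  0.07280466]
blade end pred [254.70737836 184.59061767]
bladedir 86.49569390811097
```

View pics/wrist8c.png

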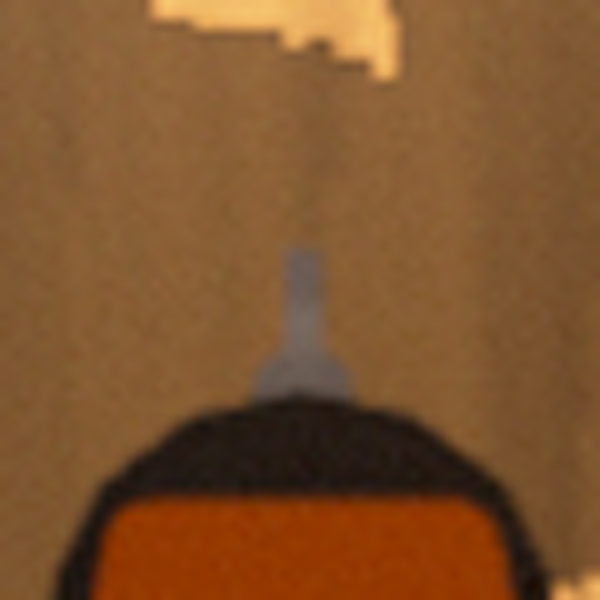

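View pics/wrist8d.png

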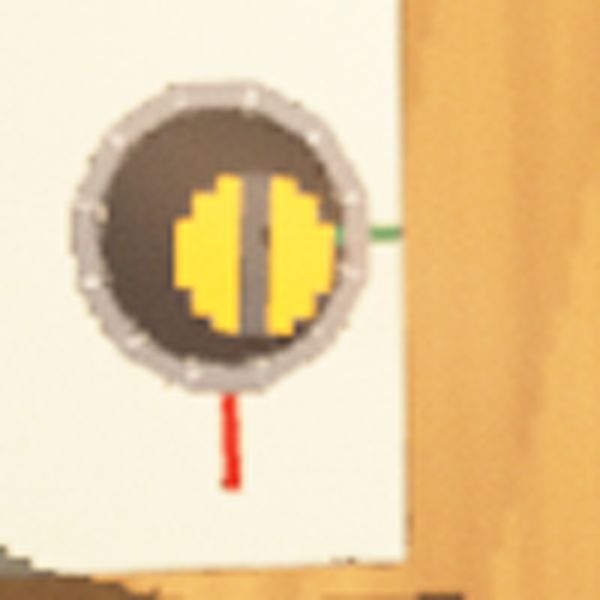

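Call:
servo_tool(rows=[0,-0.002,0,0.035,0,0,-0.0037,0,0.0735,0,0,-0.0037,0.02,0.0735,0,0,-0.0037,0.037,0.0735,0,0,-0.0037,0.037,0.0735,0])

```text
t: 8.43
tool_pos: [0.572, -0.2636, 0.1244]
eef_rot: [-1.576, 0.007, -0.063]
ft_force: [0.9, 0.7, -0.3]
grip_width: 0.0237
```

Call:
servo_tool(rows=[0,0,0,0,0,0,0,0,0,0])

```text
t: 8.68
tool_pos: [0.572, -0.2645, 0.1247]
eef_rot: [-1.576, 0.006, -0.064]
ft_force: [-0.6, 0.7, -1.5]
grip_width: 0.024
```

```bash
cat > look.py <<'E'
from screw import *
import sys
k=sys.argv[1]
f=grab('wrist'); s=st(); M=R.from_euler('xyz',s['eef_rot']).as_matrix()
tip=s['tool_pos']+.091*M[:,1]
print('tip',tip.round(4),'bladedir',np.degrees(np.arctan2(M[1,2],M[0,2])).round(2))
b=proj(f,tip+.008*M[:,2]); u0,v0=int(b[0])-40,int(b[1])-50; print('blade end pred in crop',(b[0]-u0)*7.5,(b[1]-v0)*7.5)
cv2.imwrite('pics/w%s.png'%k,cv2.resize(f['img'][v0:v0+80,u0:u0+80,::-1],None,fx=7.5,fy=7.5,interpolation=cv2.INTER_CUBIC))
print('head ctr in crop',[(np.array(proj(f,np.array([.5741,-.2628,.024])+[dx,dy,0]))-[u0,v0])*7.5 for dx,dy in((0,0),(0,.0125))])
g=grab('side'); b=proj(g,tip); u1,v1=int(b[0])-25,int(b[1])-30
cv2.imwrite('pics/s%s.png'%k,cv2.resize(g['img'][v1:v1+50,u1:u1+50,::-1],None,fx=12,fy=12,interpolation=cv2.INTER_CUBIC))
print('tip pred in side crop',(b[0]-u1)*12,(b[1]-v1)*12,'head',(np.array(proj(g,[.5741,-.2628,.024]))-[u1,v1])*12)
E
python3 look.py a
```

```text
t 8.72 pos [ 0.5721 -0.2642  0.1248] rot [-1.5764  0.0062 -0.0637] F [ 0.75 -0.11 -0.27] M [-0.025  0.03  -0.009] w 0.0238
tip [ 0.5715 -0.2647  0.0338] bladedir 86.35
blade end pred in crop 307.1487481590375 376.75923641646784
head ctr in crop [array([328.70846749, 402.94974876]), array([322.15109424, 298.56175907])]
tip pred in side crop 302.6952766064792 363.2062927277 head [289.36314467 393.32454344]
```

View pics/wa.png

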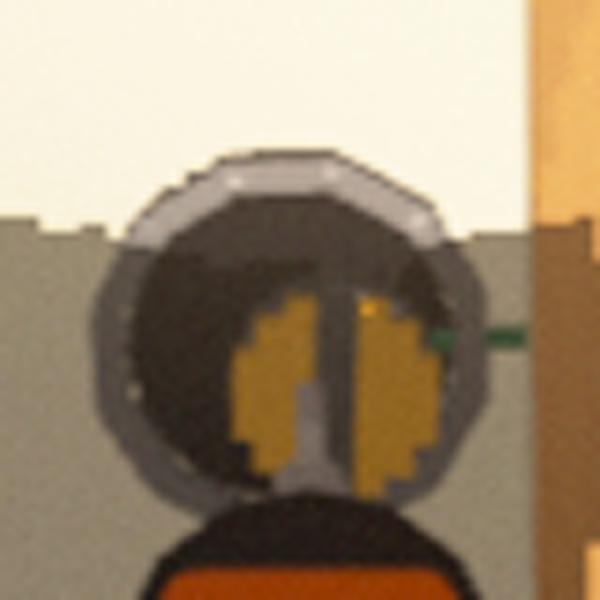

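View pics/sa.png

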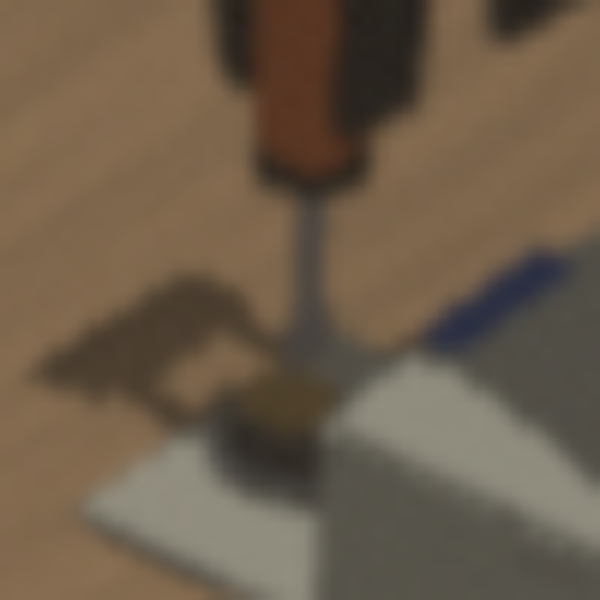

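Call:
servo_tool(rows=[0,0.0035,0,0.0028,0.01,0,0.0035,0,0.0028,0.01,0,0.0035,0,0.0028,0.01,0,0.0035,0,0.0028,0.01])

```text
t: 9.28
tool_pos: [0.5758, -0.2615, 0.1248]
eef_rot: [-1.576, 0.006, -0.073]
ft_force: [-0.6, 0.3, -1.4]
grip_width: 0.0236
```

```bash
python3 look.py b
```

```text
t 9.32 pos [ 0.5758 -0.2615  0.1248] rot [-1.5764  0.0061 -0.0735] F [ 0.61 -0.83 -1.3 ] M [-0.018  0.03  -0.066] w 0.0239
tip [ 0.5752 -0.262   0.0338] bladedir 85.79
blade end pred in crop 305.6190819313317 379.2300811757992
head ctr in crop [array([297.10339999, 429.57833907]), array([289.09643051, 326.10562177])]
tip pred in side crop 309.28239588410406 362.751637401925 head [313.36314467 393.32454344]
```

View pics/wb.png

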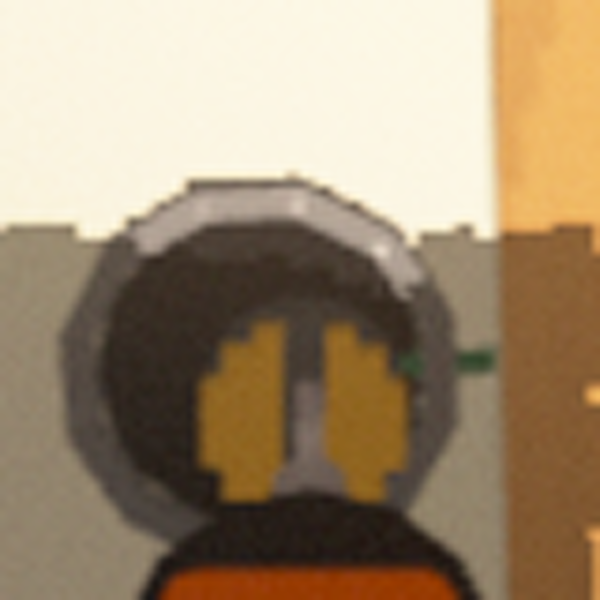

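View pics/sb.png

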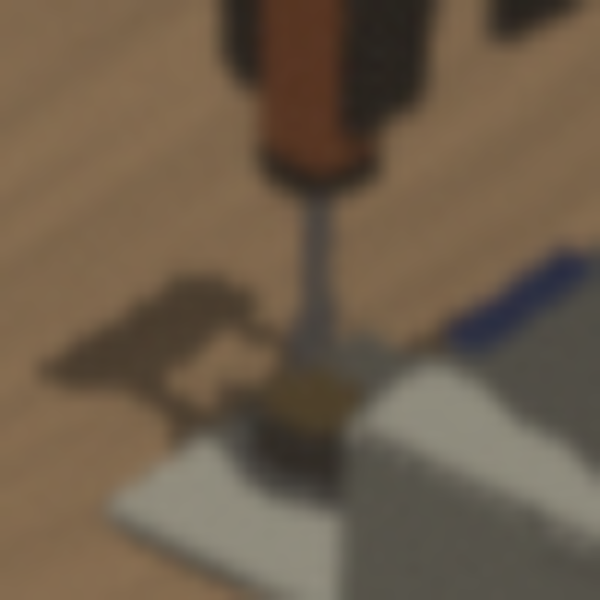

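Call:
servo_tool(rows=[0,-0.0004,0.004,0,0,0,-0.0004,0.007,0,0,0,-0.0004,0.009,0,0,0,-0.0004,0.011,0,0,0,-0.0004,0.011,0,0])

```text
t: 10.0
tool_pos: [0.5753, -0.2615, 0.1136]
eef_rot: [-1.576, 0.006, -0.074]
ft_force: [0.8, 0.7, -1.1]
grip_width: 0.0242
```

```bash
python3 look.py c
```

```text
t 10.05 pos [ 0.5753 -0.2615  0.1137] rot [-1.5764  0.0062 -0.0735] F [ 0.71 -0.72 -0.27] M [-0.006 -0.01   0.03 ] w 0.0237
tip [ 0.5747 -0.262   0.0227] bladedir 85.79
blade end pred in crop 306.64164228585827 379.8109180486856
head ctr in crop [array([301.18922778, 459.38774784]), array([292.86672637, 351.5714885 ])]
tip pred in side crop 309.3990255771607 361.8021256686786 head [313.36314467 357.32454344]
```

View pics/wc.png

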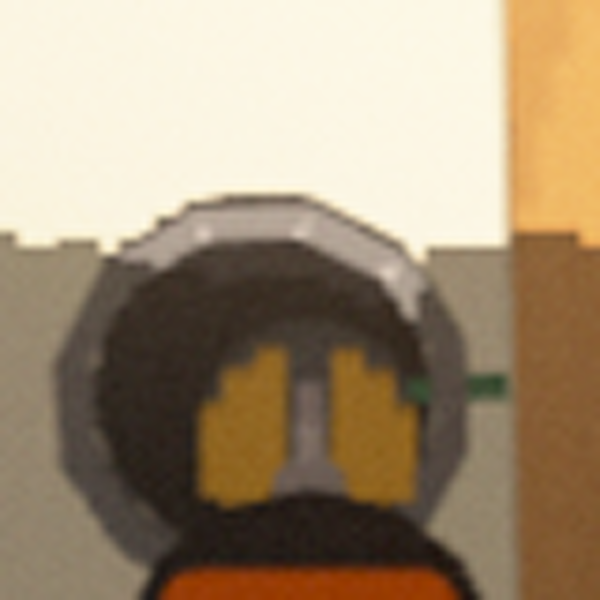

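Call:
servo_tool(rows=[0,0,0.001,-0.0003,0,0,0,0.002,-0.0003,0,0,0,0.003,-0.0003,0,0,0,0.0035,-0.0003,0,0,0,0.0035,-0.0003,0])

```text
t: 10.72
tool_pos: [0.5754, -0.2618, 0.1103]
eef_rot: [-1.576, 0.006, -0.073]
ft_force: [-0.1, -0.8, -0.8]
grip_width: 0.0237
```

Call:
servo_tool(rows=[0,0,0.0005,0,0,0,0,0.0005,0,0])

```text
t: 10.98
tool_pos: [0.5754, -0.2619, 0.1098]
eef_rot: [-1.576, 0.006, -0.074]
ft_force: [0.3, -1.0, -0.8]
grip_width: 0.0238
```

```bash
python3 - <<'E'
from h import *
for i in range(6): grab('wrist'); s=st()
E
```

```text
t 11.03 pos [ 0.5754 -0.2619  0.1098] rot [-1.5764  0.006  -0.0735] F [-0.21 -0.56 -0.22] M [-0.     0.024  0.002] w 0.0241
t 11.07 pos [ 0.5754 -0.2619  0.1098] rot [-1.5764  0.0059 -0.0735] F [ 0.03 -0.11 -0.67] M [ 0.009 -0.005 -0.033] w 0.0236
t 11.12 pos [ 0.5754 -0.2619  0.1098] rot [-1.5764  0.0059 -0.0735] F [ 0.31  0.75 -0.56] M [-0.026  0.011 -0.011] w 0.024
t 11.18 pos [ 0.5754 -0.2619  0.1098] rot [-1.5764  0.0059 -0.0735] F [-0.41  0.44 -0.67] M [ 0.005 -0.016 -0.004] w 0.0236
t 11.22 pos [ 0.5754 -0.2619  0.1098] rot [-1.5764  0.0059 -0.0735] F [ 1.2   0.08 -0.74] M [-0.037 -0.017 -0.03 ] w 0.0238
t 11.28 pos [ 0.5754 -0.2619  0.1098] rot [-1.5764  0.0059 -0.0735] F [-1.14 -0.09 -0.88] M [-0.049 -0.048  0.031] w 0.0238
```

Call:
servo_tool(rows=[0,0,0.0005,0,0,0,0,0.001,0,0,0,0,0.0015,0,0,0,0,0.0015,0,0])

```text
t: 11.78
tool_pos: [0.5754, -0.2619, 0.1084]
eef_rot: [-1.576, 0.006, -0.074]
ft_force: [-0.7, 0.2, 3.6]
grip_width: 0.0234
```

```bash
cat > feel.py <<'E'
from h import *
F=[];Q=[]
for i in range(6): grab('wrist'); s=bot.state(); F.append(s['ft_force']);Q.append(s['torque'])
print('Fmean',np.mean(F,0).round(2),'Mmean',np.mean(Q,0).round(3)); st()
M=R.from_euler('xyz',s['eef_rot']).as_matrix()
print('tip',(s['tool_pos']+.091*M[:,1]).round(4),'bladedir',np.degrees(np.arctan2(M[1,2],M[0,2])).round(2))
E
python3 feel.py
```

```text
Fmean [-0.28  0.22  2.04] Mmean [ 0.083  0.162 -0.004]
t 12.07 pos [ 0.5754 -0.2619  0.1084] rot [-1.5765  0.0058 -0.0736] F [-0.16  0.08  1.92] M [0.084 0.105 0.057] w 0.0241
tip [ 0.5749 -0.2624  0.0174] bladedir 85.79
```

Call:
servo_tool(rows=[0,0,0,0,0.08,0,0,0,0,0.16,0,0,0,0,0.24,0,0,0,0,0.3,0,0,0,0,0.3])

```text
t: 12.7
tool_pos: [0.5751, -0.2618, 0.1083]
eef_rot: [-1.578, 0.005, -0.373]
ft_force: [-1.0, 1.2, 1.7]
grip_width: 0.024
```

```bash
python3 feel.py
```

```text
Fmean [-2.01  0.72  2.19] Mmean [0.163 0.522 0.024]
t 13.0 pos [ 0.5752 -0.2618  0.1083] rot [-1.5778  0.0045 -0.3731] F [-2.38  0.23  1.61] M [0.186 0.573 0.014] w 0.0237
tip [ 0.5746 -0.2623  0.0173] bladedir 68.63
```

Call:
servo_tool(rows=[0,-0.0005,0,0,0,0,-0.0005,0,0,0.08,0,-0.0005,0,0,0.16,0,-0.0005,0,0,0.24,0,-0.0005,0,0,0.24])

```text
t: 13.62
tool_pos: [0.5749, -0.2617, 0.1084]
eef_rot: [-1.579, 0.002, -0.612]
ft_force: [-1.1, -0.2, 2.7]
grip_width: 0.0237
```

```bash
python3 feel.py
```

```text
Fmean [-0.77  0.01  2.6 ] Mmean [0.051 0.251 0.008]
t 13.93 pos [ 0.5749 -0.2618  0.1084] rot [-1.5785  0.0022 -0.6125] F [-1.19 -0.16  2.19] M [ 0.019  0.206 -0.022] w 0.0236
tip [ 0.5743 -0.2622  0.0174] bladedir 54.91
```

Call:
servo_tool(rows=[0,-0.0002,0,-0.0001,0.08,0,-0.0002,0,-0.0001,0.16,0,-0.0002,0,-0.0001,0.24,0,-0.0002,0,-0.0001,0.3,0,-0.0002,0,-0.0001,0.3])

```text
t: 14.55
tool_pos: [0.5747, -0.2617, 0.1084]
eef_rot: [-1.579, -0.0, -0.911]
ft_force: [-0.7, 0.3, 2.5]
grip_width: 0.0239
```

```bash
python3 feel.py
```

```text
Fmean [-0.63  0.36  2.29] Mmean [0.115 0.203 0.025]
t 14.85 pos [ 0.5747 -0.2617  0.1084] rot [-1.5786e+00 -2.0000e-04 -9.1200e-01] F [-1.11  0.61  1.77] M [0.095 0.211 0.018] w 0.0235
tip [ 0.5742 -0.2622  0.0174] bladedir 37.75
```

Call:
servo_tool(rows=[0,-0.0001,0,-0.0001,0.08,0,-0.0001,0,-0.0001,0.16,0,-0.0001,0,-0.0001,0.24,0,-0.0001,0,-0.0001,0.3,0,-0.0001,0,-0.0001,0.3])

```text
t: 15.48
tool_pos: [0.5746, -0.2616, 0.1084]
eef_rot: [-1.578, -0.003, -1.211]
ft_force: [-0.5, 0.7, 1.7]
grip_width: 0.0241
```

```bash
python3 feel.py; python3 look.py d
```

```text
Fmean [-0.03  0.34  1.94] Mmean [0.182 0.174 0.011]
t 15.78 pos [ 0.5746 -0.2617  0.1084] rot [-1.5781 -0.0023 -1.2115] F [1.66 0.65 1.56] M [0.184 0.156 0.022] w 0.0241
tip [ 0.5741 -0.2621  0.0174] bladedir 20.59
t 15.82 pos [ 0.5746 -0.2617  0.1084] rot [-1.578  -0.0024 -1.2116] F [-0.32  0.55  2.24] M [0.18  0.198 0.044] w 0.0234
tip [ 0.5741 -0.2621  0.0174] bladedir 20.58
blade end pred in crop 301.0366405443052 375.8241731163341
head ctr in crop [array([307.0442328 , 465.00754661]), array([199.37300312, 426.62378208])]
tip pred in side crop 311.05963281060303 366.84888511232896 head [313.36314467 345.32454344]
```

View pics/wd.png

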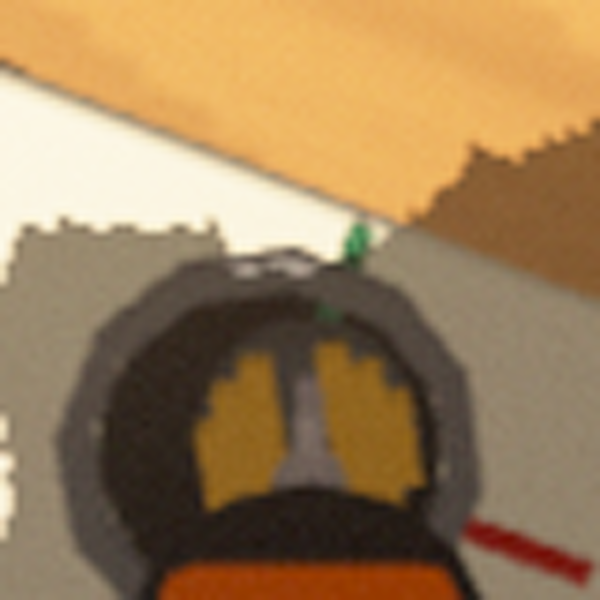

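Call:
servo_tool(rows=[0,0,0,0,0.08,0,0,0,0,0.16,0,0,0,0,0.24,0,0,0,0,0.3,0,0,0,0,0.3])

```text
t: 16.5
tool_pos: [0.5746, -0.2615, 0.1084]
eef_rot: [-1.577, -0.004, -1.511]
ft_force: [0.2, 0.9, 2.1]
grip_width: 0.0237
```

```bash
python3 feel.py
```

```text
Fmean [-0.53  1.19  2.1 ] Mmean [0.302 0.217 0.011]
t 16.8 pos [ 0.5746 -0.2616  0.1084] rot [-1.577  -0.0042 -1.5111] F [-0.82  1.36  1.51] M [ 0.337  0.228 -0.02 ] w 0.0241
tip [ 0.5741 -0.262   0.0174] bladedir 3.42
```

Call:
servo_tool(rows=[0,0,0,0,0.04,0,0,0,0,0.08,0,0,0,0,0.08])

```text
t: 17.18
tool_pos: [0.5746, -0.2615, 0.1084]
eef_rot: [-1.577, -0.005, -1.592]
ft_force: [-0.3, 1.5, 2.2]
grip_width: 0.0237
```

```bash
python3 feel.py; python3 look.py e
```

```text
Fmean [-0.26  0.89  2.03] Mmean [0.332 0.241 0.045]
t 17.48 pos [ 0.5746 -0.2616  0.1084] rot [-1.5767 -0.0045 -1.5911] F [-0.13  0.96  2.13] M [0.345 0.26  0.027] w 0.0237
tip [ 0.574  -0.262   0.0174] bladedir -1.16
t 17.52 pos [ 0.5746 -0.2616  0.1084] rot [-1.5767 -0.0045 -1.591 ] F [-0.69  1.25  2.69] M [ 0.32   0.173 -0.005] w 0.0238
tip [ 0.574  -0.262   0.0174] bladedir -1.16
blade end pred in crop 300.7121666923013 377.9049679230872
head ctr in crop [array([308.49582292, 464.53496317]), array([194.09313995, 466.78022918])]
tip pred in side crop 310.8343006883458 367.2843085358162 head [313.36314467 345.32454344]
```

View pics/we.png

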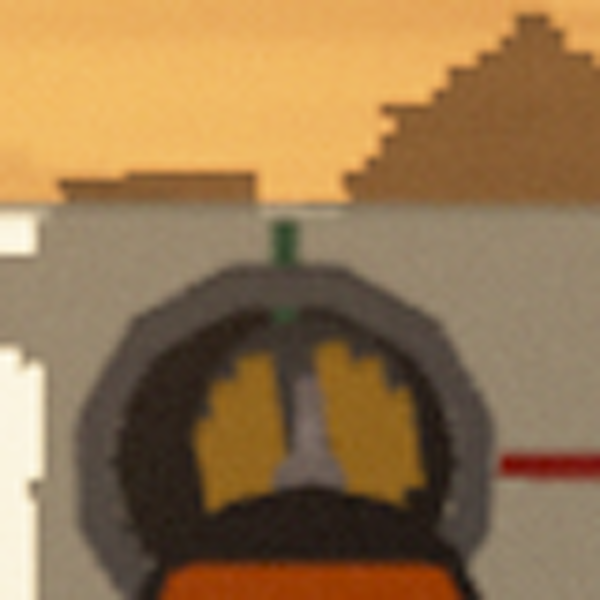

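Call:
servo_tool(rows=[0,0,0,0,0.03,0,0,0,0,0.06,0,0,0,0,0.06])

```text
t: 17.95
tool_pos: [0.5746, -0.2615, 0.1084]
eef_rot: [-1.576, -0.005, -1.652]
ft_force: [-0.2, 1.7, 1.8]
grip_width: 0.0235
```

```bash
python3 feel.py; python3 look.py f
```

```text
Fmean [-0.25  1.19  2.36] Mmean [0.39  0.201 0.02 ]
t 18.25 pos [ 0.5746 -0.2616  0.1084] rot [-1.5764 -0.0049 -1.6511] F [-0.52  1.2   2.01] M [0.402 0.195 0.015] w 0.0236
tip [ 0.574  -0.262   0.0174] bladedir -4.6
t 18.3 pos [ 0.5746 -0.2616  0.1084] rot [-1.5764 -0.0049 -1.6511] F [-0.89  0.16  2.42] M [0.34  0.237 0.066] w 0.0239
tip [ 0.574  -0.262   0.0174] bladedir -4.6
blade end pred in crop 300.85873333731445 378.0798479471059
head ctr in crop [array([308.67471595, 464.4058883 ]), array([194.71021027, 473.15437775])]
tip pred in side crop 310.7545576744733 367.21891087574784 head [313.36314467 345.32454344]
```

View pics/wf.png

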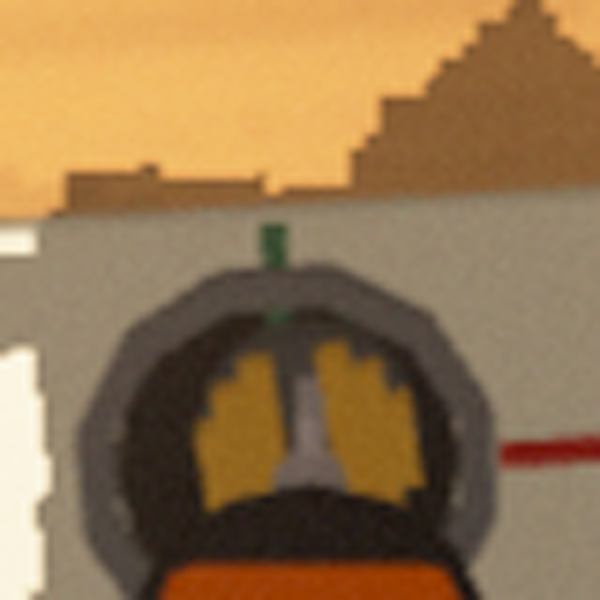

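Call:
servo_tool(rows=[0,0,0,0,-0.04,0,0,0,0,-0.06,0,0,-0.003,0,-0.06,0,0,-0.008,0,-0.06,0,0,-0.02,0,-0.06])

```text
t: 18.98
tool_pos: [0.5742, -0.2614, 0.1284]
eef_rot: [-1.578, -0.004, -1.591]
ft_force: [-0.3, 0.1, -0.7]
grip_width: 0.0237
```

Call:
servo_tool(rows=[0,0,-0.015,-0.03,0,0,0,-0.035,-0.06,0,0,0,-0.035,-0.06,0,0,0,-0.035,-0.06,0])

```text
t: 19.48
tool_pos: [0.5152, -0.2596, 0.1638]
eef_rot: [-1.578, -0.004, -1.591]
ft_force: [0.8, 0.9, -0.2]
grip_width: 0.0237
```

```bash
python3 - <<'E'
from h import *
grab('wrist'); f=grab('wrist','wrist9'); s=st()
u,v=map(int,proj(f,[.5742,-.262,.024])); print(u,v)
cv2.imwrite('pics/wrist9c.png',cv2.resize(f['img'][max(v-50,0):v+50,u-50:u+50,::-1],None,fx=7,fy=7,interpolation=cv2.INTER_CUBIC))
E
```

```text
t 19.57 pos [ 0.515  -0.2595  0.1631] rot [-1.579  -0.004  -1.5901] F [ 0.02  0.51 -1.46] M [ 0.071  0.03  -0.023] w 0.0237
255 118
```

View pics/wrist9c.png

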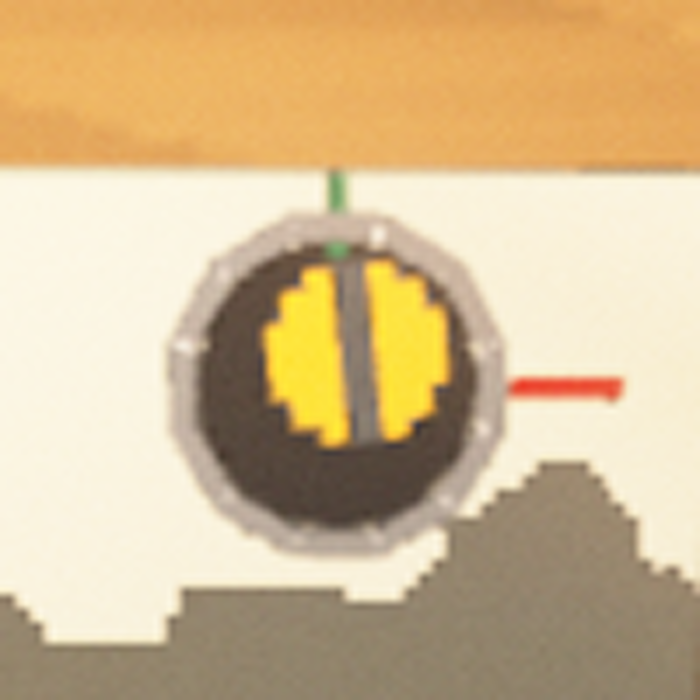

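```bash
python3 look.py g; python3 - <<'E'
from h import *
f=grab('wrist','wrist10')
E
```

```text
t 19.62 pos [ 0.5149 -0.2596  0.163 ] rot [-1.5792 -0.004  -1.5904] F [-0.15  0.15 -0.14] M [ 0.051  0.054 -0.   ] w 0.0239
tip [ 0.5141 -0.2599  0.072 ] bladedir -1.12
blade end pred in crop 301.40857851447157 379.0564639982482
head ctr in crop [array([ 314.63772087, -125.98974721]), array([ 215.32836955, -124.10083937])]
tip pred in side crop 311.3638887644049 363.44627442130604 head [121.36314467 429.32454344]
```

View pics/sg.png

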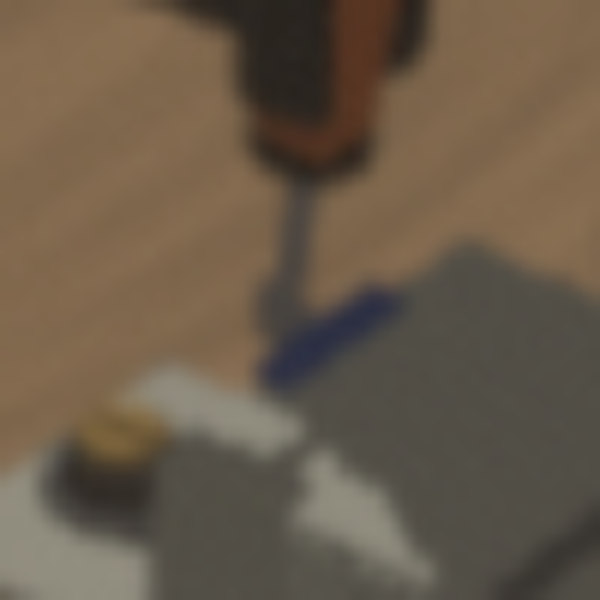

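View pics/wrist10.png

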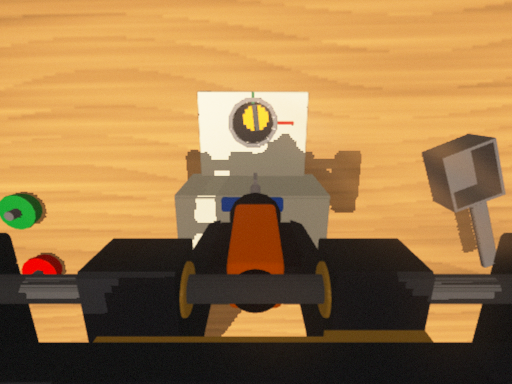

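Call:
servo_tool(rows=[0,0,-0.005,0.002,0,0,0,-0.02,0.004,0,0,0,-0.05,0.004,0,0,0,-0.07,0.004,0,0,0,-0.07,0.004,0])

```text
t: 20.35
tool_pos: [0.5205, -0.2602, 0.2354]
eef_rot: [-1.575, -0.005, -1.591]
ft_force: [0.1, 0.1, -0.5]
grip_width: 0.024
```

```bash
python3 look.py h; python3 - <<'E'
from h import *
s=bot.state();M=R.from_euler('xyz',s['eef_rot']).as_matrix();tip=s['tool_pos']+.091*M[:,1]
f=grab('scene'); u,v=map(int,proj(f,tip)); print((np.array(proj(f,tip))-[u-25,v-30])*12)
cv2.imwrite('pics/ch.png',cv2.resize(f['img'][v-30:v+20,u-25:u+25,::-1],None,fx=12,fy=12,interpolation=cv2.INTER_CUBIC))
E
```

```text
t 20.4 pos [ 0.5197 -0.2597  0.234 ] rot [-1.5773 -0.0046 -1.5906] F [-0.27 -0.27 -1.24] M [0.084 0.078 0.023] w 0.024
tip [ 0.5191 -0.2601  0.143 ] bladedir -1.14
blade end pred in crop 302.9639878258515 375.1739902834691
head ctr in crop [array([ 312.63420231, -117.92284445]), array([ 234.32109271, -116.38738039])]
tip pred in side crop 311.70514224357134 367.2442173537553 head [121.36314467 681.32454344]
[308.03825209 364.87155885]
```

View pics/sh.png

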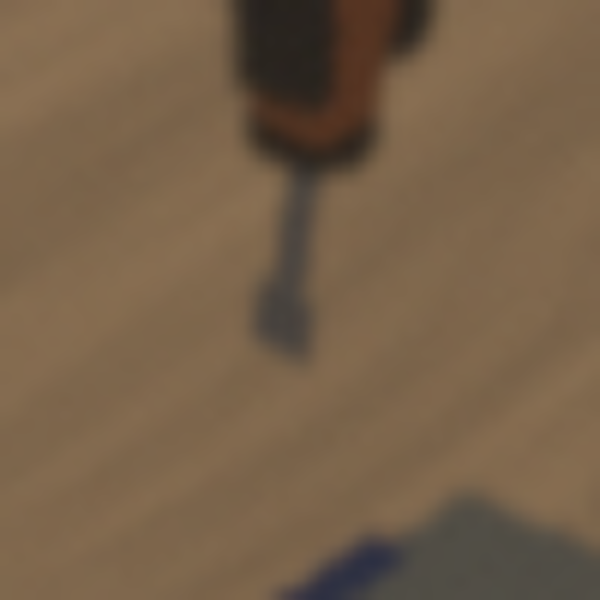

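View pics/wh.png

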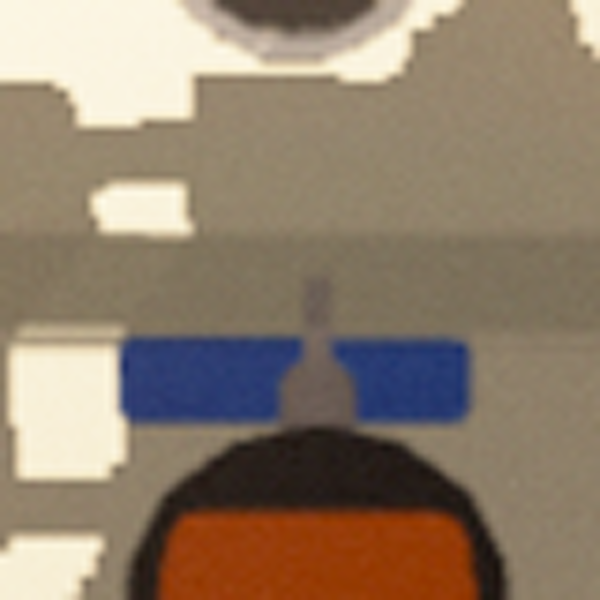

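View pics/ch.png

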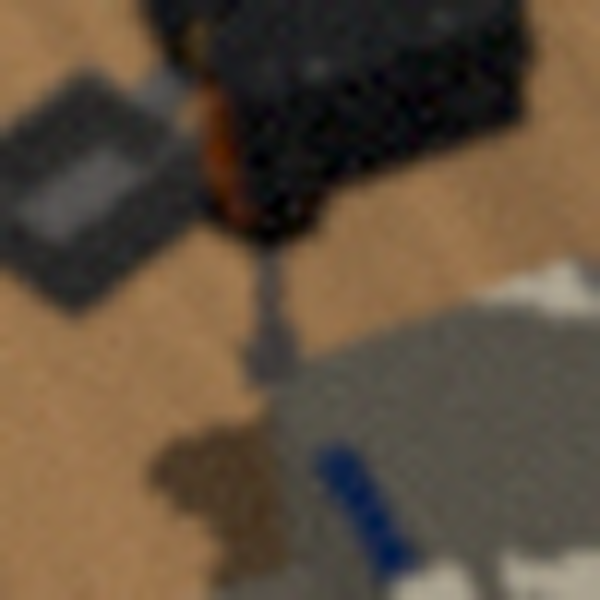

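```bash
python3 - <<'E'
from h import *
# use wrist9 with pose of that time: relative geometry only; camera pose = at (0.515,-.2595,.163) ; rebuild from current cam
f=grab('wrist'); s=bot.state()
T=np.array(f['world_from_camera']); def_=0
dz=np.array([.515,-.2595,.1631])-s['tool_pos']; T2=T.copy(); T2[:3,3]+=dz; f2=dict(f); f2['world_from_camera']=T2
im=cv2.imread('pics/wrist9.png'); hsv=cv2.cvtColor(im,cv2.COLOR_BGR2HSV).astype(int)
roi=np.zeros(im.shape[:2],bool); roi[85:160,215:300]=1
yel=(hsv[:,:,0]>15)&(hsv[:,:,0]<35)&(hsv[:,:,1]>150)&(hsv[:,:,2]>120)&roi
n,l,stt,c=cv2.connectedComponentsWithStats(yel.astype(np.uint8),connectivity=4)
print(stt.tolist(),c.round(1).tolist())
big=[i for i in range(1,n) if stt[i][4]>40]
# slot edges by row: between comps
L,Rr=sorted(big,key=lambda i:c[i][0])[:2]
pts=[]
for v in range(85,160):
    a=np.nonzero(l[v]==L)[0]; b=np.nonzero(l[v]==Rr)[0]
    if len(a)and len(b): pts.append(((a.max()+b.min())/2,v))
pts=np.array(pts)
W=np.array([at_z(f2,u,v,.024) for u,v in pts]); k=np.polyfit(W[:,0],W[:,1],1); print('slot dir',np.degrees(np.arctan(k[0])),len(pts))
red=((hsv[:,:,0]<8)|(hsv[:,:,0]>172))&(hsv[:,:,1]>140)&(hsv[:,:,2]>90); red[:90]=0;red[160:]=0;red[:,:270]=0;red[:,310:]=0
ys,xs=np.nonzero(red); W=np.array([at_z(f2,u,v,.008) for u,v in zip(xs,ys)]); d=cv2.fitLine((W[:,:2]*1000).astype(np.float32),cv2.DIST_L2,0,.01,.01).ravel(); print('red dir',np.degrees(np.arctan2(d[1],d[0])),len(xs))
# foot front edge
g=cv2.cvtColor(im,cv2.COLOR_BGR2HSV)[:,:,1].astype(float); P=[]
for u in range(206,302):
    col=g[75:108,u]; i=np.argmax(-np.diff(col)); P.append(at_z(f2,u,75.5+i,.008))
P=np.array(P); k=np.polyfit(P[:,1],P[:,0],1); r=P[:,0]-np.polyval(k,P[:,1]); ok=abs(r)<.0015; k=np.polyfit(P[ok,1],P[ok,0],1); print('foot edge: caddy x dir',np.degrees(-np.arctan(k[0])),ok.sum())
E
```

```text
[[0, 0, 512, 384, 196064], [216, 85, 2, 2, 3], [219, 85, 1, 1, 1], [269, 85, 1, 1, 1], [272, 85, 1, 1, 1], [278, 85, 1, 1, 1], [279, 85, 2, 4, 5], [285, 85, 6, 6, 21], [293, 85, 7, 6, 25], [299, 85, 1, 1, 1], [217, 86, 5, 5, 13], [276, 86, 1, 1, 1], [215, 87, 1, 3, 3], [222, 87, 2, 1, 2], [233, 87, 1, 1, 1], [259, 87, 1, 1, 1], [274, 87, 1, 1, 1], [277, 87, 1, 1, 1], [292, 87, 2, 1, 2], [299, 87, 1, 1, 1], [228, 88, 4, 3, 6], [270, 88, 1, 1, 1], [283, 88, 1, 1, 1], [291, 88, 1, 1, 1], [222, 89, 1, 2, 2], [225, 89, 2, 2, 3], [281, 89, 1, 1, 1], [224, 90, 1, 1, 1], [231, 90, 1, 1, 1], [257, 105, 13, 26, 217], [242, 106, 13, 26, 225]] [[255.5, 191.7], [216.3, 85.3], [219.0, 85.0], [269.0, 85.0], [272.0, 85.0], [278.0, 85.0], [279.8, 86.8], [287.7, 87.4], [296.0, 87.9], [299.0, 85.0], [218.8, 88.0], [276.0, 86.0], [215.0, 88.0], [222.5, 87.0], [233.0, 87.0], [259.0, 87.0], [274.0, 87.0], [277.0, 87.0], [292.5, 87.0], [299.0, 87.0], [229.5, 88.8], [270.0, 88.0], [283.0, 88.0], [291.0, 88.0], [222.0, 89.5], [225.7, 89.3], [281.0, 89.0], [224.0, 90.0], [231.0, 90.0], [262.5, 117.2], [248.6, 118.8]]
slot dir 4.93698583297053 25
red dir 89.6607 37
foot edge: caddy x dir -1.0595064465631463 96
```

Call:
servo_tool(rows=[0,-0.05,0,0.01,-0.16,0,-0.1,0,0.02,-0.32,0,-0.15,0,0.03,-0.48,0,-0.2,0,0.04,-0.64,0,-0.25,0,0.05,-0.8])

```text
t: 21.18
tool_pos: [0.5734, -0.0086, 0.2301]
eef_rot: [-1.581, 0.005, -0.785]
ft_force: [0.3, -0.0, -1.1]
grip_width: 0.0237
```

```bash
python3 - <<'E'
from h import *
s=st(); M=R.from_euler('xyz',s['eef_rot']).as_matrix()
print(M.T@(np.array([.5977,.1927,.22])-s['tool_pos']), -0.265-s['eef_rot'][2])
E
```

```text
t 21.18 pos [ 0.5734 -0.0086  0.2301] rot [-1.5812  0.0054 -0.7855] F [ 0.26 -0.01 -1.11] M [ 0.027  0.032 -0.004] w 0.0237
[-0.12514307  0.00913796  0.15963221] 0.5204712656943961
```

Call:
servo_tool(rows=[0,-0.036,0,0.045,-0.15,0,-0.072,0,0.09,-0.3,0,-0.108,0,0.135,-0.45,0,-0.125,0.005,0.16,-0.52,0,-0.125,0.009,0.16,-0.52])

```text
t: 21.8
tool_pos: [0.5976, 0.195, 0.2187]
eef_rot: [-1.577, 0.011, -0.262]
ft_force: [0.1, -0.1, -1.1]
grip_width: 0.0237
```

Call:
servo_tool(rows=[0,0,0,0,0,0,0,0,0,0])

```text
t: 22.05
tool_pos: [0.5977, 0.193, 0.2185]
eef_rot: [-1.579, 0.012, -0.265]
ft_force: [0.8, 0.5, -0.2]
grip_width: 0.0241
```

```bash
cat > look2.py <<'E'
from h import *
import sys
k=sys.argv[1]
s=st(); M=R.from_euler('xyz',s['eef_rot']).as_matrix(); tip=s['tool_pos']+.091*M[:,1]
f=grab('wrist'); b=proj(f,tip+.008*M[:,2]); u0,v0=int(b[0])-50,int(b[1])-70
cv2.imwrite('pics/w%s.png'%k,cv2.resize(f['img'][v0:v0+100,u0:u0+100,::-1],None,fx=7,fy=7,interpolation=cv2.INTER_CUBIC))
print('untilted blade end',(np.array(b)-[u0,v0])*7,'tilted',(np.array(proj(f,tip+.0187*M[:,2]))-[u0,v0])*7,'hole',(np.array(proj(f,[.6005,.203,.075]))-[u0,v0])*7,'u0v0',u0,v0,'tip',tip.round(4))
E
python3 look2.py i
```

```text
t 22.05 pos [0.5977 0.193  0.2185] rot [-1.5786  0.0116 -0.2653] F [ 0.75  0.51 -0.23] M [ 0.003 -0.01  -0.045] w 0.0241
untilted blade end [354.24527265 494.1955733 ] tilted [354.31610495 406.53234294] hole [367.53734141 371.45553227] u0v0 204 114 tip [0.5965 0.1925 0.1275]
```

View pics/wi.png

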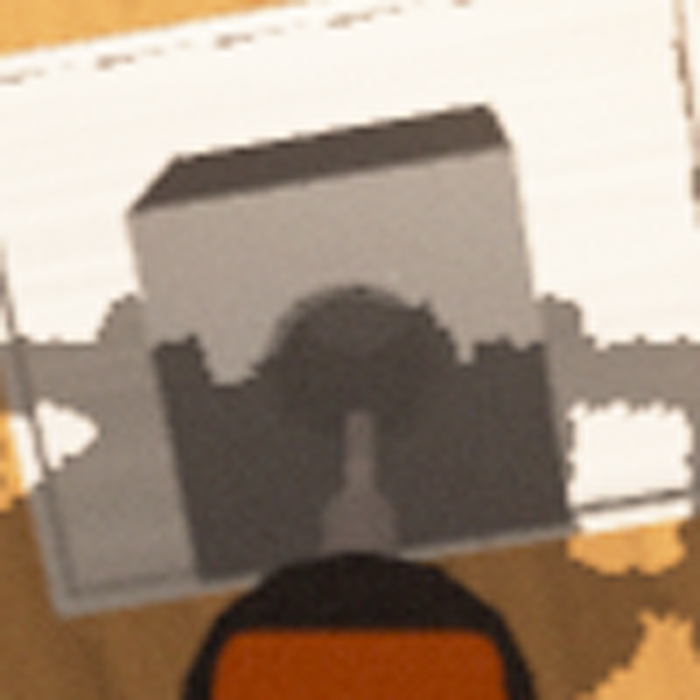

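```bash
python3 - <<'E'
from h import *
f=grab('wrist'); s=st(); T=np.array(f['world_from_camera'])
def tool(p,r): 
    X=np.eye(4); X[:3,:3]=R.from_euler('xyz',r).as_matrix(); X[:3,3]=p; return X
K=np.linalg.inv(tool(s['tool_pos'],s['eef_rot']))@T
f2=dict(f); f2['world_from_camera']=tool([.5984,.1481,.2795],[-1.572,1e-4,-.0022])@K
C=np.array([at_z(f2,150+a/2.6,30+b/2.6,.075) for a,b in [(217,163),(340,174),(328,299),(208,288)]]); print(C.mean(0),np.linalg.norm(np.diff(C,axis=0),axis=1))
C=np.array([at_z(f,204+a/7,114+b/7,.075) for a,b in [(132,212),(515,150),(565,525),(195,580)]]); print(C.mean(0),np.linalg.norm(np.diff(C,axis=0),axis=1))
E
```

```text
t 22.15 pos [0.5978 0.1936 0.2189] rot [-1.5778  0.011  -0.2645] F [-0.46  0.16 -1.  ] M [-0.039  0.017 -0.016] w 0.0237
[0.5987369  0.20278996 0.075     ] [0.05434578 0.05519002 0.05558412]
[0.59838379 0.20378202 0.075     ] [0.05445875 0.05533437 0.05548353]
```

Call:
servo_tool(rows=[0,-0.0005,0.02,0.0007,0,0,-0.0004,0.035,0.0008,0,0,-0.0002,0.045,0.001,0,0,0,0.055,0.001,0,0,0,0.055,0.001,0])

```text
t: 22.78
tool_pos: [0.597, 0.1941, 0.1631]
eef_rot: [-1.579, 0.012, -0.265]
ft_force: [0.1, 0.1, -0.7]
grip_width: 0.0237
```

```bash
python3 look2.py j
```

```text
t 22.77 pos [0.597  0.1941 0.1631] rot [-1.5786  0.0121 -0.2645] F [ 0.13  0.08 -0.74] M [ 0.006 -0.039 -0.012] w 0.0237
untilted blade end [354.35971565 494.25219785] tilted [354.42995517 406.58734253] hole [372.50871394 483.47102889] u0v0 204 114 tip [0.5957 0.1937 0.0722]
```

View pics/wj.png

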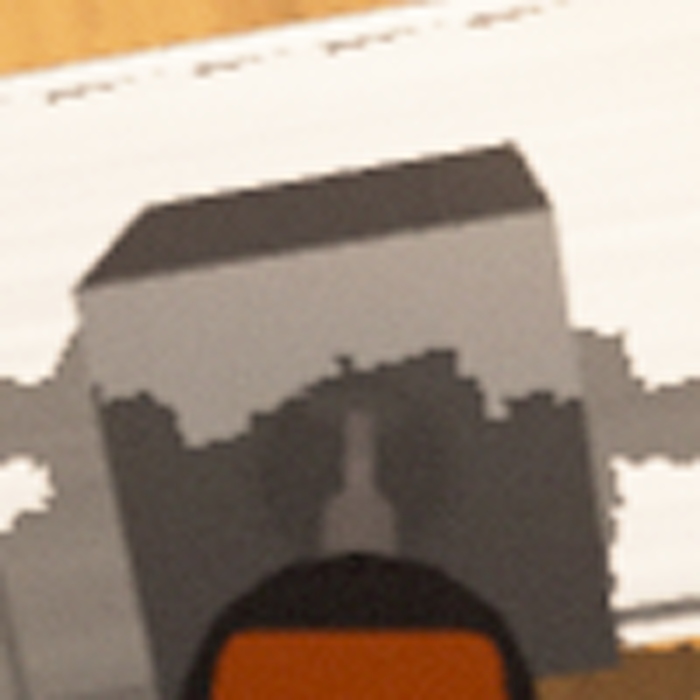

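Call:
servo_tool(rows=[0,0.0001,0.008,0.001,0,0,0.0003,0.018,0.0013,0,0,0.0004,0.028,0.0014,0,0,0.0006,0.038,0.0015,0,0,0.0006,0.038,0.0015,0])

```text
t: 23.45
tool_pos: [0.5972, 0.1952, 0.1246]
eef_rot: [-1.579, 0.013, -0.265]
ft_force: [-0.6, 0.1, -1.7]
grip_width: 0.0237
```

```bash
python3 feel.py
```

```text
Fmean [ 0.01 -0.35 -0.9 ] Mmean [ 0.006 -0.005 -0.001]
t 23.75 pos [0.5981 0.1956 0.1262] rot [-1.5775  0.0107 -0.2645] F [-0.21  0.3  -0.8 ] M [ 0.    -0.047 -0.018] w 0.0236
tip [0.597  0.1952 0.0352] bladedir 74.85
```

Call:
servo_tool(rows=[0,0,0,0.001,0,0,0,0,0.003,0,0,0,0,0.005,0,0,0,0,0.006,0,0,0,0,0.006,0], newtons=8)

```text
t: 24.38
tool_pos: [0.5996, 0.2014, 0.1261]
eef_rot: [-1.578, 0.011, -0.264]
ft_force: [-1.3, -1.3, 0.7]
grip_width: 0.0239
```

```bash
python3 feel.py; python3 look2.py k
```

```text
Fmean [-1.24 -1.1  -0.04] Mmean [-0.359  0.305 -0.007]
t 24.68 pos [0.5996 0.2014 0.1261] rot [-1.5775  0.0108 -0.2645] F [-0.99 -0.7   0.88] M [-0.332  0.33  -0.016] w 0.024
tip [0.5985 0.201  0.0351] bladedir 74.85
t 24.68 pos [0.5996 0.2014 0.1261] rot [-1.5775  0.0108 -0.2645] F [-0.99 -0.7   0.88] M [-0.332  0.33  -0.016] w 0.024
untilted blade end [354.06234901 493.93122072] tilted [354.12733561 406.25936302] hole [362.53604518 658.4472516 ] u0v0 204 114 tip [0.5985 0.201  0.0351]
```

View pics/wk.png

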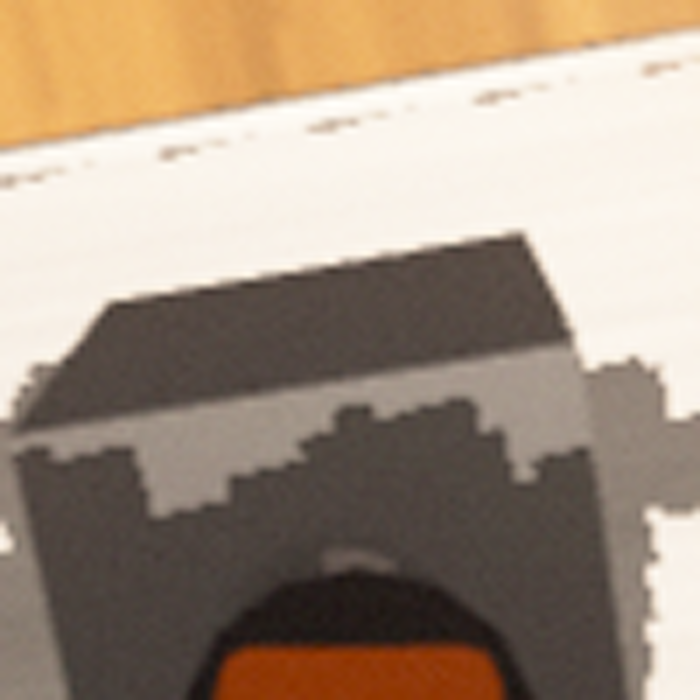

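Call:
servo_tool(rows=[0,-0.0005,0,0.001,0,0,-0.0005,0.005,0.0015,0,0,-0.0005,0.01,0.002,0,0,-0.0005,0.015,0.002,0,0,-0.0005,0.015,0.002,0])

```text
t: 25.35
tool_pos: [0.5992, 0.2034, 0.1104]
eef_rot: [-1.578, 0.011, -0.264]
ft_force: [0.8, -0.9, -1.2]
grip_width: 0.0237
```

```bash
python3 feel.py; python3 look2.py l
```

```text
Fmean [-0.68 -0.94 -1.58] Mmean [-0.364  0.228  0.008]
t 25.65 pos [0.5994 0.2034 0.1111] rot [-1.5776  0.011  -0.2645] F [-1.14 -1.32 -1.22] M [-0.41   0.299 -0.022] w 0.0239
tip [0.5983 0.203  0.0201] bladedir 74.85
t 25.65 pos [0.5994 0.2034 0.1111] rot [-1.5776  0.011  -0.2645] F [-1.14 -1.32 -1.22] M [-0.41   0.299 -0.022] w 0.0239
untilted blade end [354.39317865 494.03803855] tilted [354.4642477  406.36355626] hole [369.24994023 734.93087686] u0v0 204 114 tip [0.5983 0.203  0.0201]
```

View pics/wl.png

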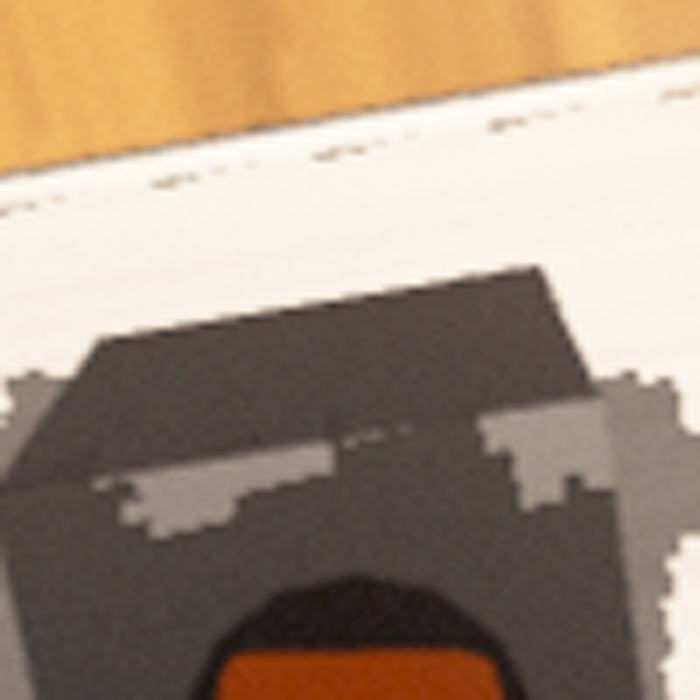

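Call:
servo_tool(rows=[0,-0.0003,0.002,-0.0005,0,0,-0.0003,0.004,-0.0005,0,0,-0.0003,0.005,-0.0005,0,0,-0.0003,0.006,-0.0005,0,0,-0.0003,0.006,-0.0005,0])

```text
t: 26.32
tool_pos: [0.5993, 0.2038, 0.1062]
eef_rot: [-1.576, 0.01, -0.264]
ft_force: [-2.7, 0.8, 6.6]
grip_width: 0.0241
```

```bash
python3 feel.py
```

```text
Fmean [-2.25 -0.32  6.69] Mmean [-0.104  0.528 -0.012]
t 26.62 pos [0.5993 0.2038 0.1062] rot [-1.576   0.0103 -0.2641] F [-3.08  0.41  5.88] M [-0.065  0.588  0.013] w 0.0238
tip [0.5983 0.2036 0.0152] bladedir 74.87
```

Call:
servo_tool(rows=[0.5,0,0,0,0,0.5,0,0,0,0,0.8,0,0,0,0,0.8,0,0,0,0,0.8,0,0,0,0])

```text
t: 27.25
tool_pos: [0.5993, 0.2038, 0.1061]
eef_rot: [-1.576, 0.01, -0.264]
ft_force: [0.7, 0.0, -0.1]
grip_width: 0.0698
```

```bash
python3 feel.py
```

```text
Fmean [-0.01 -0.11 -0.1 ] Mmean [0.015 0.014 0.01 ]
t 27.55 pos [0.5993 0.2038 0.1062] rot [-1.576   0.0103 -0.2642] F [-0.06 -0.43 -0.51] M [0.037 0.069 0.05 ] w 0.0706
tip [0.5983 0.2036 0.0152] bladedir 74.87
```

Rise straight up, and view from there.

Call:
servo_tool(rows=[1,0,-0.03,0,0,1,0,-0.08,0,0,1,0,-0.14,-0.02,0,1,0,-0.18,-0.055,0,1,0,-0.18,-0.055,0])

```text
t: 28.18
tool_pos: [0.589, 0.1481, 0.2905]
eef_rot: [-1.574, 0.004, -0.269]
ft_force: [0.1, 0.2, 1.0]
grip_width: 0.0882
```

```bash
python3 - <<'E'
from h import *
grab('wrist'); f=grab('wrist'); s=st()
b=proj(f,[.5986,.2033,.1]); u,v=int(b[0]),int(b[1])
cv2.imwrite('pics/w20.png',cv2.resize(f['img'][max(0,v-50):v+50,u-50:u+50,::-1],None,fx=6,fy=6,interpolation=cv2.INTER_CUBIC))
for n in('side','scene'):
    g=grab(n); b=proj(g,[.5986,.2033,.1]); u,v=int(b[0]),int(b[1]); print(n,(np.array(proj(g,[.5986,.2033,.144]))-[u-30,v-30])*10)
    cv2.imwrite('pics/%s20.png'%n,cv2.resize(g['img'][v-30:v+30,u-30:u+30,::-1],None,fx=10,fy=10,interpolation=cv2.INTER_CUBIC))
E
```

```text
t 28.27 pos [0.5868 0.1514 0.2863] rot [-1.5754  0.0105 -0.2644] F [-0.05  0.64  0.36] M [ 0.024 -0.013  0.001] w 0.0882
side [280.31507715 172.29311911]
scene [304.04553005 238.02093581]
```

View pics/w20.png

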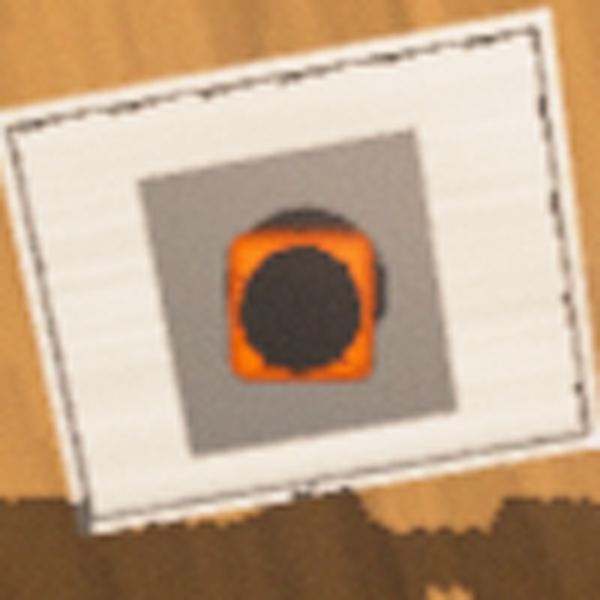

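View pics/side20.png

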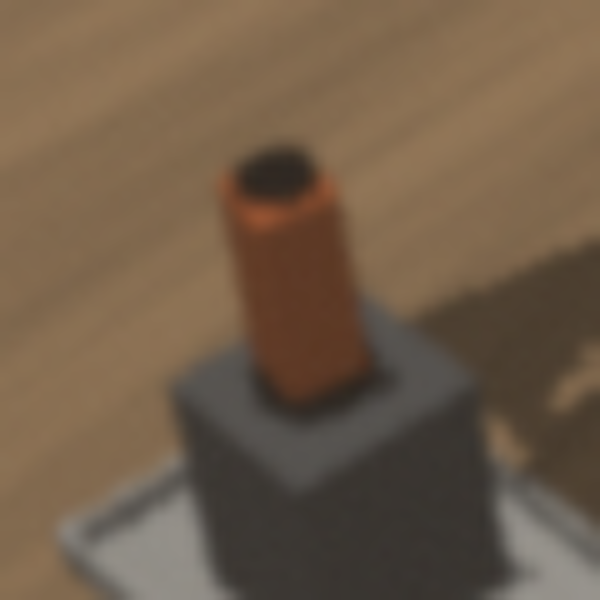

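View pics/scene20.png

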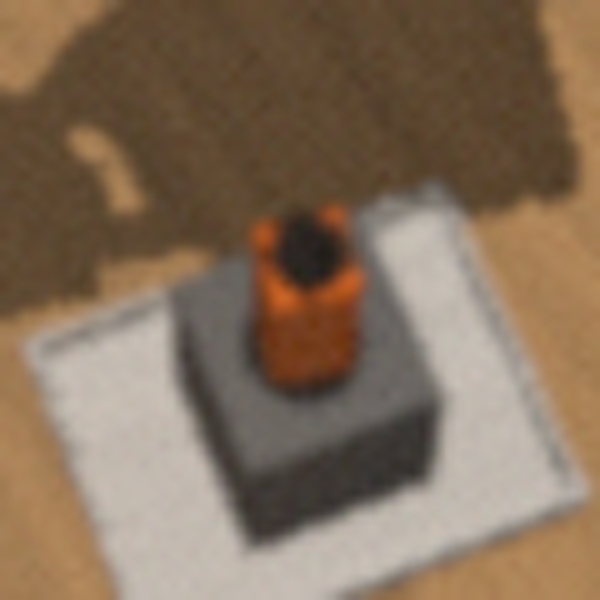

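Call:
servo_tool(rows=[1,0.014,0,-0.057,-0.05,1,0.028,0,-0.114,-0.1,1,0.042,0,-0.171,-0.15,1,0.056,0,-0.228,-0.2,1,0.07,0,-0.285,-0.265])

```text
t: 29.0
tool_pos: [0.5794, -0.1415, 0.2839]
eef_rot: [-1.572, 0.016, 0.006]
ft_force: [0.4, -0.1, 1.0]
grip_width: 0.0887
```

Call:
servo_tool(rows=[1,0,0.02,-0.06,0,1,0,0.04,-0.12,0,1,0,0.07,-0.17,0,1,0,0.07,-0.17,0,1,0,0.07,-0.17,0])

```text
t: 29.62
tool_pos: [0.5797, -0.3098, 0.2127]
eef_rot: [-1.57, 0.018, 0.008]
ft_force: [0.4, 0.1, -0.9]
grip_width: 0.0884
```

```bash
python3 - <<'E'
from h import *
grab('wrist');grab('wrist'); f=grab('wrist','wrist30'); s=st()
b=proj(f,[.5742,-.262,.024]); u,v=int(b[0]),int(b[1]); print(u,v)
cv2.imwrite('pics/w30c.png',cv2.resize(f['img'][max(0,v-40):v+40,u-50:u+50,::-1],None,fx=7,fy=7,interpolation=cv2.INTER_CUBIC))
im=cv2.imread('pics/wrist30.png'); hsv=cv2.cvtColor(im,cv2.COLOR_BGR2HSV).astype(int)
sub=hsv[v-14:v+15,u-14:u+15]; yel=((sub[:,:,0]>15)&(sub[:,:,0]<35)&(sub[:,:,1]>150)&(sub[:,:,2]>120))
n,l,stt,c=cv2.connectedComponentsWithStats(yel.astype(np.uint8),connectivity=4); print(stt[1:].tolist())
big=sorted([i for i in range(1,n) if stt[i][4]>60],key=lambda i:c[i][1]); A,B=big[:2]; pts=[]
for x in range(29):
    a=np.nonzero(l[:,x]==A)[0]; b2=np.nonzero(l[:,x]==B)[0]
    if len(a) and len(b2): pts.append(at_z(f,x+u-14,(a.max()+b2.min())/2+v-14,.024))
W=np.array(pts); k=np.polyfit(W[:,0],W[:,1],1); print('slot dir',np.degrees(np.arctan(k[0])),len(W))
f3=f; ce=lambda i: at_z(f,c[i][0]+u-14,c[i][1]+v-14,.024); d=ce(A)-ce(B); print('perp from centroids',np.degrees(np.arctan2(d[1],d[0]))-90)
E
```

```text
t 29.77 pos [ 0.5805 -0.3094  0.2145] rot [-1.5715  0.0156  0.0096] F [-1.15  0.77 -0.17] M [ 0.044 -0.029  0.05 ] w 0.0882
252 127
[[4, 4, 22, 10, 153], [5, 16, 21, 11, 154]]
slot dir 6.5141753019431965 21
perp from centroids 7.07175078092169
```

View pics/w30c.png

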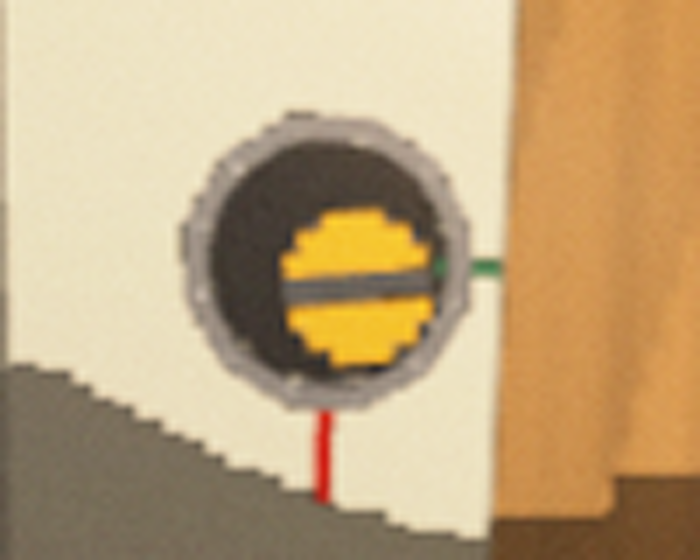

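View pics/wrist30.png

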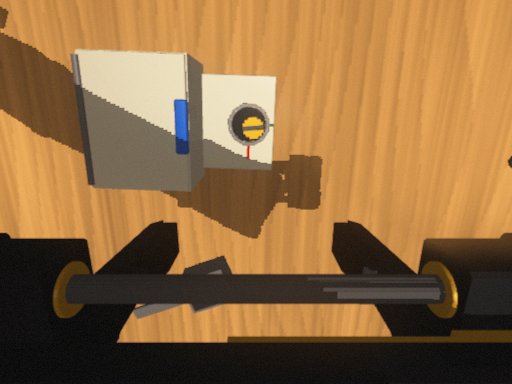

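```bash
python3 - <<'E'
from h import *
f=grab('wrist'); im=f['img'][:,:,::-1].astype(int)
sat=cv2.cvtColor(np.ascontiguousarray(f['img'][:,:,::-1]),cv2.COLOR_BGR2HSV)[:,:,1].astype(float)
P=[]
for v in range(80,163):
    r=sat[v,262:288]; i=np.argmax(np.diff(r)); P.append(at_z(f,262.5+i,v,.008))
P=np.array(P); 
for _ in range(3):
    k=np.polyfit(P[:,1],P[:,0],1); r=P[:,0]-np.polyval(k,P[:,1]); P=P[abs(r)<.001]
print('front edge -> caddy x dir',np.degrees(-np.arctan(k[0])),len(P))
P=[]
for u in range(212,270):
    r=sat[66:86,u]; i=np.argmax(-np.diff(r)); P.append(at_z(f,u,66.5+i,.008))
P=np.array(P)
for _ in range(3):
    k=np.polyfit(P[:,0],P[:,1],1); r=P[:,1]-np.polyval(k,P[:,0]); P=P[abs(r)<.001]
print('far edge -> caddy x dir',np.degrees(np.arctan(k[0])),len(P))
st()
E
```

```text
front edge -> caddy x dir -1.3012770497265482 83
far edge -> caddy x dir -1.3377266098713352 58
t 29.82 pos [ 0.5804 -0.3097  0.2147] rot [-1.5719  0.0154  0.0093] F [-0.95  0.38 -0.31] M [-0.04   0.009  0.028] w 0.088
```

Call:
servo_tool(rows=[1,-0.004,0.04,-0.01,0,1,-0.004,0.08,-0.02,0,1,-0.004,0.095,-0.022,0,1,-0.004,0.095,-0.022,0])

```text
t: 30.32
tool_pos: [0.5753, -0.331, 0.1197]
eef_rot: [-1.571, 0.016, 0.01]
ft_force: [0.7, -0.1, 1.6]
grip_width: 0.0879
```

```bash
cat > lockm.py <<'E'
from h import *
def measure(f):
    img=f['img'].astype(float); u,v=[int(round(t)) for t in proj(f,[.5742,-.262,.024])]
    Y=(img[:,:,0]-img[:,:,2]) # yellow-ness R-B
    W=[]
    thr=Y[v-18:v+19,u-18:u+19].max()*.5
    for x in range(u-13,u+14):
        col=Y[v-20:v+21,x]; 
        ys=np.nonzero(col>thr)[0]
        if len(ys)<6: continue
        a,b=ys.min(),ys.max(); seg=col[a:b+1]; m=np.arange(a,b+1)
        # dark gap near middle
        w=np.clip(1-seg/np.percentile(seg,85),0,1); w[w<.2]=0
        w[:2]=0; w[-2:]=0
        if w.sum()<2: continue
        W.append(at_z(f,x,(w*m).sum()/w.sum()+v-20,.0235))
    W=np.array(W)
    for _ in range(4):
        k=np.polyfit(W[:,0],W[:,1],1); r=W[:,1]-np.polyval(k,W[:,0]); W=W[abs(r)<.0012]
    slot=np.degrees(np.arctan(k[0]))
    sat=cv2.cvtColor(np.ascontiguousarray(f['img'][:,:,::-1]),cv2.COLOR_BGR2HSV)[:,:,1].astype(float)
    P=[]
    eu,_=proj(f,[.601,-.26,.008])
    for dy in np.arange(-.045,.046,.001):
        uu,vv=proj(f,[.601,-.26+dy,.008]); uu=int(uu);vv=int(round(vv))
        if not 0<=vv<384: continue
        r=sat[vv,uu-10:uu+11]; i=np.argmax(np.diff(r)); P.append(at_z(f,uu-9.5+i,vv,.008))
    P=np.array(P)
    for _ in range(4):
        k=np.polyfit(P[:,1],P[:,0],1); r=P[:,0]-np.polyval(k,P[:,1]); P=P[abs(r)<.001] if (abs(r)<.001).sum()>20 else P
    ex=np.degrees(-np.arctan(k[0]))
    print('slot',slot.round(2),len(W),'caddyx',ex.round(2),len(P),'lock',round(np.radians(90-(slot-ex)),3))
E
python3 - <<'E'
from lockm import *
for i in range(4):
    f=grab('wrist'); measure(f)
s=st(); cv2.imwrite('pics/wrist31.png',f['img'][:,:,::-1])
u,v=[int(round(t)) for t in proj(f,[.5742,-.262,.024])]
cv2.imwrite('pics/w31c.png',cv2.resize(f['img'][max(0,v-40):v+40,u-50:u+50,::-1],None,fx=7,fy=7,interpolation=cv2.INTER_NEAREST))
E
```

```text
slot 3.83 27 caddyx -1.34 91 lock 1.481
slot 4.62 27 caddyx -1.36 91 lock 1.467
slot 4.3 27 caddyx -1.34 91 lock 1.472
slot 4.4 27 caddyx -1.34 91 lock 1.471
t 30.52 pos [ 0.5764 -0.3319  0.1217] rot [-1.573   0.0127  0.0099] F [-0.28 -0.31  0.62] M [ 0.077 -0.049  0.059] w 0.0878
```

View pics/w31c.png

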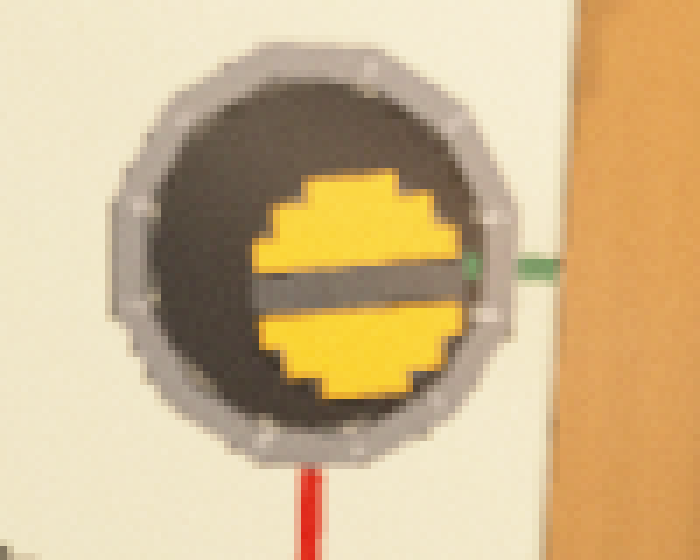

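Call:
servo_tool(rows=[1,0,-0.05,0,0,1,0,-0.1,0,0,1,0,-0.12,0,0,1,0,-0.12,0,0])

```text
t: 31.02
tool_pos: [0.5788, -0.3318, 0.2433]
eef_rot: [-1.574, 0.01, 0.01]
ft_force: [-0.6, 0.4, -0.7]
grip_width: 0.0885
```

```bash
python3 - <<'E'
from h import *
f=grab('side','sideend'); st(); print(workorder.hand_in())
E
```

```text
t 31.07 pos [ 0.5779 -0.3313  0.2413] rot [-1.5727  0.0126  0.0102] F [ 0.35 -0.33 -1.36] M [ 0.05  -0.074  0.057] w 0.088
the job is handed in; nothing more can be done
None
```

View pics/sideend.png

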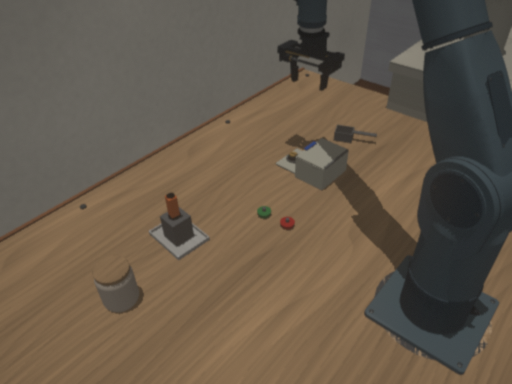

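The screw is locked, the driver is back in its stand, and the job was handed in at about 31 s. One thing went wrong: the driver's blade bumped the front of the caddy box on the way out.

- **Turning:** the driver went into the slot with about 3 N of press. I turned it clockwise in small steps, and the mean side force read after each step stayed at or below about 2 N.
- **Lock angle:** the best reading, a close-up from four frames, is 1.47 rad. A first view also gave 1.47. One farther, coarser view read about 1.43. All are above 1.40, and I did not drive the screw to the hard stop.
- **The bump:** after lifting clear of the screw I moved the wrong way, towards the box. The blade touched it and the driver tilted about 6° in the grip. No significant force showed in the readings, but I did not read it during the contact itself. I straightened the driver gently inside the stand hole.
- **Driver in the stand:** it was set down until its collar pressed the block at about 7 N, then released. It stands upright, with its cap within a pixel or two of where the home height puts it.
- **Other things:** in the final side picture the jar, the scoop and both plugs look where they started. The gripper is open and touching nothing.

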